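# Put up a display ledge and set out pots on stands

### The job

Put up the display ledge: hook a steel bracket into the two top slots of each upright and press it down until it is locked fully home, then lay the wooden board level and centred across the two brackets. Then set out every white pot on the ledge: first a wooden stand flat on the board, midway between its front and back edges, then the pot upright and centred on that stand, each pot on a stand of its own (build the pairs on the ledge, not on the table). Spare stands may stay on the table; leave the books, the spectacle case and the pencil pot alone.

Things in the scene. Friction and masses are not known exactly. Their poses are not given: they have to be found in the camera images.
- display: fixed steel frame: two slotted uprights 30 mm wide, 24 deep, 122 high, at y = +100 and -100 mm, on a 6 mm plate (x -15 to 95, y -140 to 140). Origin on the table between them, in the plane of their slotted front faces (x = 0). Brackets go in along +x. Each has three slots 11 mm wide, 17 high, 28 pitch, lower edges 36, 64, 92 mm up, in a 4 mm face, open behind
- seat_left (a point): fixed point of the display: where the middle of a bracket (bracketN_c) comes when locked in the two top slots of the upright at display y = +100: 65 mm before the slotted face, 77.5 mm above the table. A locked bracket has the display's axes. Hook in: come along +x 9 mm higher than this (+/-2 mm, sideways too) till the end face meets the upright, then lower it
- seat_right (a point): the same for the upright at display y = -100 mm. On either side, after lowering, a press of about 10 to 15 N down on the bracket's top near the upright wedges the hooks home
- bracket1_c (a point): steel bracket standing on its flat underside: tube 130 mm long (x), 20 wide (y), 44 high (z), 0.24 kg. This point: middle of the tube, 22 mm above the underside; +x points to the hook end. On that end face (x = +65 mm) two hooks, 6 mm wide, reach 9 mm back, at z -20 to -8 and +8 to +20 mm; in each a neck above, a lip hanging 6.5 mm below it behind. At the front end an 8 mm high nib stands up
- bracket2_c (a point): the other bracket, just like bracket1_c; either may go in either upright
- ledge_c (a point): flat wooden shelf board (the ledge), 300 mm long (y) by 68 mm deep (x) by 18 mm thick (z), 0.24 kg, lying flat on the table at the start; this point is its centre. It lies loose across the two brackets' tops (99.5 mm above the table when locked), between the uprights and the nibs, its long side along display y
- books: bystander: two books in a pile, 170 x 120 x 50 mm, loose; origin at the centre of the underside
- case: bystander: black spectacle case 160 x 60 x 34 mm, loose; origin at the centre of the underside
- pencils: bystander: clay pencil pot, 72 mm across, 90 mm high, with pencils to 175 mm, loose; origin at the centre of the underside
- stand1_c (a point): small round wooden display stand, a flat disc 56 mm across, 18 mm high, 40 g, the same either way up; this point is its centre, z along its axis. All three stands are alike and any pot may go on any of them
- stand2_c (a point): small round wooden display stand, a flat disc 56 mm across, 18 mm high, 40 g, the same either way up; this point is its centre, z along its axis. All three stands are alike and any pot may go on any of them
- stand3_c (a point): small round wooden display stand, a flat disc 56 mm across, 18 mm high, 40 g, the same either way up; this point is its centre, z along its axis. All three stands are alike and any pot may go on any of them
- pot1_c (a point): white glazed pot, 50 mm high, round, straight side 50 mm across (from 10 mm above the foot to 14 mm below the top), foot 38 mm, neck 34 mm, about 110 g; this point is on its axis half-way up, z up. May be absent (None from the start)
- pot2_c (a point): white glazed pot, 58 mm high, round, straight side 50 mm across (from 10 mm above the foot to 14 mm below the top), foot 38 mm, neck 34 mm, about 120 g; this point is on its axis half-way up, z up. May be absent (None from the start)
- pot3_c (a point): white glazed pot, 66 mm high, round, straight side 50 mm across (from 10 mm above the foot to 14 mm below the top), foot 38 mm, neck 34 mm, about 130 g; this point is on its axis half-way up, z up. May be absent (None from the start)
Mind the look-alikes: they are no part of the job. What is shaped like the part that bears stand1_c but blue is not meant.

How it is judged:
By the outcome, as a careful person would: the job done as asked, in the order asked, and still so for the second after the job is handed in, with the robot touching nothing.
Of pot1, pot2, pot3 only 2 to 3 are there at a start; the rules pass over those that are not, and their reading is None.
At some moment in a run one of stand1, stand2, stand3 may be knocked a few centimetres aside while the robot is not near it.
Once in a run the grip may slacken for a moment while it holds something.
It also fails if it takes over 210 s, if anything falls off the work surface, if the arm or the gripper's body presses on something with over 40 N, if the wrist force passes 120 N, or if a joint passes its speed limit or range.

### The arm

A 6-joint arm with a two-finger parallel gripper is mounted at the origin on the work surface. World frame = base frame: x ahead of the robot, y to its left, z up, the work surface at z = 0. Lengths are in m, angles in rad, forces in N, time in s.
With the tool pointing down it reaches from about 0.425 to 0.95 m from the base axis. Payload 3.5 kg.
Tool frame: the origin (TCP) lies midway between the tips of the shut fingers; the grasp point (between the pads) lies 19 mm behind it; z points along the fingers, y is the line along which they close (so a half turn about z gives the same grasp; the last joint's range is limited). The gripper opens to 85 mm and grips with 20 to 120 N. Pads are 22 mm wide; open, the fingers measure 114 mm over their backs; the gripper's body (76 mm by 85 mm) begins 54 mm behind the grasp point. The pads swing forward as they close: fully open they stand 13 mm farther back than shut.
Start: joints at [-1.25, 0.286, 1.577, -0, 1.279, -0.15], TCP at [0.306, -0.602, 0.207] pointing down, gripper open.
Joint ranges: [-2.77, 2.77], [-0.9, 2.22], [0.21, 2.48], [-1.53, 4.67], [0.24, 2.81], [-2.84, 2.84]. Speed limits (rad/s): [2.79, 2.79, 3.14, 3.14, 3.14, 3.14].

### API

Orientations are given as a unit quaternion [x, y, z, w].
In Python, from plant import ctrl, cams, order gives the robot as it stands.
- The arm moves only by the tool move_arm, never from a script. Its argument "plan" is one flat list of numbers, 7 for each row, row after row: the shift along the world's x, y, z in mm, then the turn, a rotation vector about the world's x, y, z in degrees, then the finger opening in mm, from 0 to 85.4. A call has 1 to 12 rows; each row shifts and turns the commanded pose from where the row before left it; what a row does not reach is not made up. A row lasts 1/10 s, in which the tool goes at most 50 mm and 8.59 degrees, less where a joint would pass 70% of its speed; a pose out of reach is approached as far as the arm can. A call is refused whole if a number of a shift passes 50 or a number of a turn 8.59, either way. A call with a gripper value outside its range is refused whole. The fingers move at their own pace and stop on an object; "newtons" is the grip in N (left out, the last holds). Time passes only in rows, so rows that do not move let the fingers close. It gives the time, the measured TCP pose, the force, the opening and the grip force at its end, in the units of the state.
- ctrl.get_state(): the state, without advancing time (a new reading comes with each control period).
- cams.read_camera(name): name is "scene" or "top"; returns a dict with "color" (480x640x3 uint8, red, green, blue), "fov_y" (degrees; the focal length in pixels is half the picture's height over the tangent of half this angle, whatever the lens; pixels are square), "cx", "cy" (the principal point, pixels), "origin" and "orientation" of the camera in the world. Camera axes: x right, y up, looking along -z (the intrinsics and any distortion apply to the point x, -y, -z); pixel columns grow to the right and rows downward; lengths in m; the calibration is good to about 2 mm. A picture is of the moment at which its call begins. There is no depth.
- order.sign_off(): hands the job in; it is judged then, once.
The state is a dict: "time": time; "qpos": joint angles; "dq": joint speeds; "joint_efforts": joint torques, N m; "eef_pos": TCP position; "tcp_rot": TCP orientation; "contact_force": force on the tool from outside, world axes, zero at the start; "wrist_torque": the same for the moment, N m; "opening": opening from 0.0 (shut) to 1.0 (fully open); "finger_force": force on a finger pad.
Only numpy, scipy, OpenCV 4.12 (cv2) and the standard library are available. Lean on these libraries where they do the work, as an engineer would, in place of code of your own. Each camera call takes 0.05 s, during which the arm holds its last target. There are 200 camera calls.

## Working session

There is one attempt and no reset: what is moved stays moved. The work goes in short steps, Python scripts to look and compute and a tool call to move; the robot and the scene stay as the last step left them, time stands still between calls to the robot, and variables do not carry over. Pictures are saved under pics/ and viewed, at most 14 in all, crops included, and the job is handed in when it is done.

Besides the shell and the picture viewer there is one more tool, called after "Emit:" as name(argument=value, ...), one argument or row to a line, values as JSON. move_arm: Moves the arm, as the interface text tells. Its arguments: {"type":"object","properties":{"plan":{"type":"array","items":{"type":"number"}},"newtons":{"type":"number"}},"required":["plan"]}

```bash
ls; mkdir -p pics; cat > h.py <<'E'
import numpy as np, cv2
from scipy.spatial.transform import Rotation as R
from plant import ctrl, cams, order
def grab(n,f=None):
    c=cams.read_camera(n)
    if f: cv2.imwrite('pics/'+f,c['color'][:,:,::-1])
    return c
def ray(c,u,v):
    f=240/np.tan(np.radians(c['fov_y'])/2)
    d=np.array([(u-c['cx'])/f,-(v-c['cy'])/f,-1.])
    return np.array(c['origin']),R.from_quat(c['orientation']).apply(d)
def on(c,u,v,z):
    o,d=ray(c,u,v); return o+d*(z-o[2])/d[2]
def pix(c,p):
    f=240/np.tan(np.radians(c['fov_y'])/2)
    q=R.from_quat(c['orientation']).inv().apply(np.array(p)-c['origin'])
    return np.array([c['cx']+f*q[0]/-q[2],c['cy']+f*q[1]/q[2]])
E
python3 - <<'E'
from h import *
for n in('scene','top'):
    c=grab(n,n+'0.png'); print({k:v for k,v in c.items() if k!='color'})
s=ctrl.get_state(); print(s)
E
```

```text
pics
{'fov_y': 50.954929919868135, 'cx': 315.251526272613, 'cy': 235.72871658326378, 'origin': array([ 1.05897444, -0.70712074,  0.84845346]), 'orientation': array([0.38295795, 0.11789101, 0.28085452, 0.87210415])}
{'fov_y': 56.02224369737071, 'cx': 316.6593484972057, 'cy': 237.41834607032766, 'origin': array([0.39066522, 0.00229007, 1.24096747]), 'orientation': array([ 0.05533726, -0.05228545, -0.70175441,  0.70833945])}
{'time': 0.1, 'qpos': array([-1.24997669e+00,  2.87138019e-01,  1.57803293e+00, -3.90995110e-06,
        1.27859871e+00, -1.49961795e-01]), 'dq': array([-0.00122922, -0.00188982, -0.00316486, -0.00082933, -0.00070083,
       -0.00169951]), 'joint_efforts': array([ 1.13730486e-03, -4.07288826e+01, -2.93699294e+01, -1.21193889e-04,
        3.37836755e-03, -3.77564518e-06]), 'eef_pos': array([ 0.30601072, -0.60092453,  0.20594366]), 'tcp_rot': array([ 9.72422583e-01,  2.33223357e-01, -9.47410896e-05, -1.08437194e-03]), 'contact_force': array([0.3215584 , 0.57678784, 0.54324386]), 'wrist_torque': array([-0.00033305, -0.10465906, -0.03280464]), 'finger_force': 0.0, 'opening': 0.9991017218868226}
```

View pics/scene0.png

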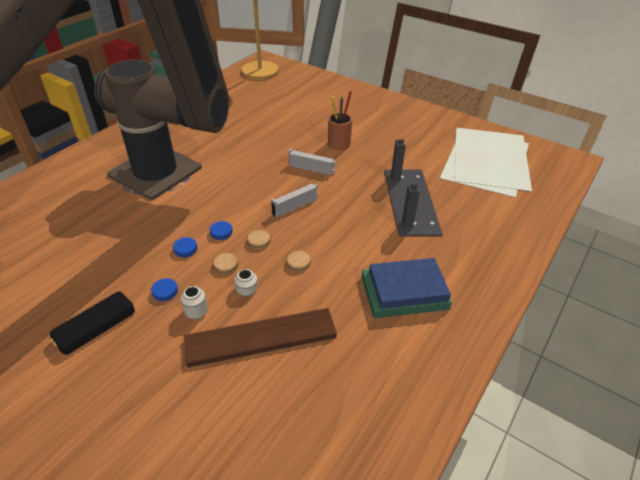

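View pics/top0.png

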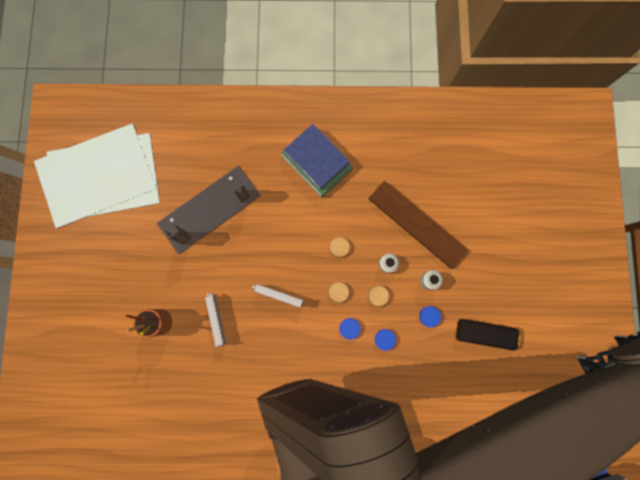

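The top view shows two white pots (389,262), (432,280); tan stands at (340,246), (339,292), (379,296), with blue look-alikes at (350,328), (386,340), (430,316). The brackets are at (216,320) and (278,296), the board at (418,225) and the display at (209,210). The tan stands fit "wooden" and the blue ones are excluded. I'll enlarge to check this and to tell the hook ends of the brackets.

```bash
python3 - <<'E'
from h import *
a=cv2.imread('pics/scene0.png');b=cv2.imread('pics/top0.png')
f=lambda i,x,y,w,h,s:cv2.resize(i[y:y+h,x:x+w],None,fx=s,fy=s,interpolation=cv2.INTER_CUBIC)
A=f(a,265,130,190,120,4);B=f(b,150,160,150,120,2.66);C=f(b,200,270,150,90,2.4)
cv2.imwrite('pics/c1.png',A)
cv2.imwrite('pics/c2.png',f(b,150,160,200,150*1,4)[:600])
cv2.imwrite('pics/c3.png',f(b,200,225,250,135,3.2))
E
```

```text
(no output)
```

View pics/c1.png

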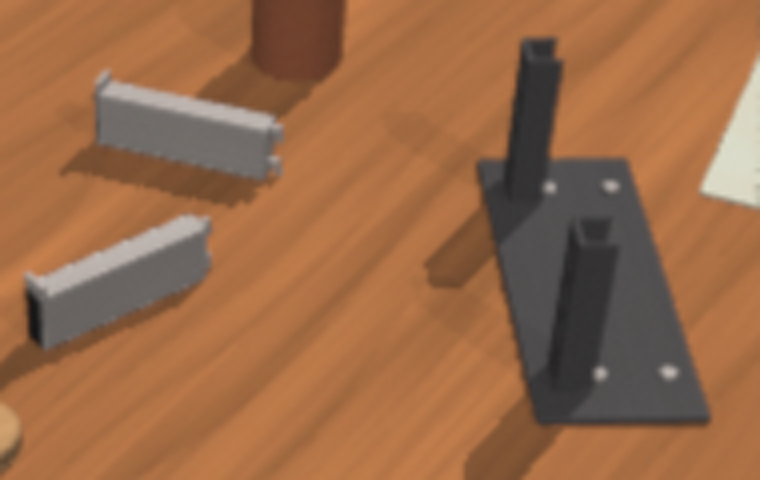

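View pics/c3.png

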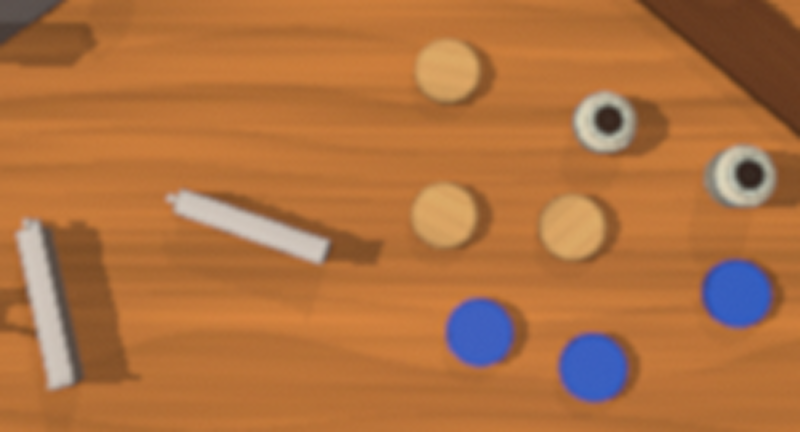

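The crops confirm three natural-wood stands and three blue discs. Both brackets have their nib at the end near the robot. Their hook ends are at top-view (208,294) and (253,287). Now I'll measure.

```bash
cat >> h.py <<'E'
def conts(m,amin=80):
    m=cv2.morphologyEx(m.astype(np.uint8)*255,cv2.MORPH_OPEN,np.ones((2,2)))
    return [k for k in cv2.findContours(m,cv2.RETR_EXTERNAL,cv2.CHAIN_APPROX_NONE)[0] if cv2.contourArea(k)>amin]
E
python3 - <<'E'
from h import *
for n in('top','scene'):
    c=grab(n); im=c['color']; hsv=cv2.cvtColor(im,cv2.COLOR_RGB2HSV); H,S,V=[hsv[...,i].astype(int) for i in range(3)]
    print(n)
    M={'grey':(S<45)&(V>135),'plate':(S<60)&(V>40)&(V<110),'board':(S>90)&(V<110)&(V>40)&((H<12)|(H>170)),
       'stand':(H>10)&(H<22)&(S<150)&(S>70)&(V>160),'midgrey':(S<45)&(V>90)}
    for k,m in M.items():
        for q in conts(m,60):
            r=cv2.minAreaRect(q); (x,y),(w,h),a=r
            if n=='top' and (y<120 or y>370 or x<150 or x>480): continue
            if n=='scene' and (y<130 or y>370 or x<140 or x>450): continue
            z={'grey':.044,'plate':.006,'board':.018,'stand':.018,'midgrey':.03}[k]
            print(k,'area',cv2.contourArea(q),'px',np.round((x,y),1),'->',np.round(on(c,x,y,z)[:2]*1000,1))
            if k!='stand': print('   ',[tuple(np.round(on(c,u,v,z)[:2]*1000,1).tolist()) for u,v in cv2.boxPoints(r)], 'px',np.round(cv2.boxPoints(r)).tolist())
E
```

```text
top
grey area 324.0 px [214.7 320.5] -> [352.5 272.7]
    [(415.6, 300.1), (420.1, 280.7), (290.5, 245.8), (286.1, 264.9)] px [[205.0, 296.0], [213.0, 294.0], [224.0, 345.0], [217.0, 347.0]]
grey area 284.5 px [279.1 296.3] -> [416.8 105.8]
    [(428.9, 170.1), (446.3, 164.5), (404.8, 41.7), (387.6, 47.5)] px [[255.0, 291.0], [257.0, 285.0], [303.0, 301.0], [301.0, 308.0]]
grey area 236.0 px [432. 281.] -> [ 460.7 -297.5]
    [(481.6, -274.3), (482.0, -322.0), (439.9, -320.6), (439.4, -273.2)] px [[423.0, 273.0], [441.0, 273.0], [441.0, 289.0], [423.0, 289.0]]
grey area 198.5 px [389. 264.] -> [ 504.7 -184.6]
    [(525.9, -163.6), (526.3, -206.3), (483.6, -205.5), (483.2, -163.1)] px [[381.0, 256.0], [397.0, 256.0], [397.0, 272.0], [381.0, 272.0]]
plate area 2897.0 px [209.2 210.2] -> [654.6 309.9]
    [(614.0, 449.6), (780.9, 231.0), (695.4, 169.0), (531.8, 386.5)] px [[158.0, 224.0], [239.0, 167.0], [260.0, 196.0], [179.0, 254.0]]
board area 130.0 px [435.2 247.3] -> [ 554.  -315.5]
    [(576.9, -265.0), (599.9, -284.0), (531.3, -365.7), (508.7, -346.6)] px [[416.0, 239.0], [423.0,
[... 3468 characters left out ...]
299.7), (451.1, -258.0), (517.2, -300.7), (493.0, -339.8)] px [[180.0, 295.0], [202.0, 288.0], [211.0, 315.0], [188.0, 322.0]]
midgrey area 326.0 px [246.9 285.4] -> [ 524.2 -197.3]
    [(485.3, -193.0), (517.1, -158.7), (561.8, -201.3), (530.9, -234.1)] px [[235.0, 276.0], [256.0, 273.0], [259.0, 294.0], [238.0, 297.0]]
midgrey area 674.0 px [296.5 200.2] -> [433.8 100. ]
    [(384.5, 55.1), (431.2, 189.8), (483.6, 145.3), (436.3, 17.1)] px [[271.0, 202.0], [316.0, 183.0], [322.0, 198.0], [277.0, 217.0]]
midgrey area 637.5 px [311.8 162.8] -> [367.1 260.7]
    [(317.8, 210.1), (278.1, 278.8), (417.0, 312.0), (450.5, 243.7)] px [[287.0, 165.0], [291.0, 150.0], [336.0, 160.0], [333.0, 176.0]]
```

```bash
cat >> h.py <<'E'
def masks(c):
    hsv=cv2.cvtColor(c['color'],cv2.COLOR_RGB2HSV); H,S,V=[hsv[...,i].astype(int) for i in range(3)]
    return dict(grey=(S<45)&(V>135),dark=(S<60)&(V<115),board=(S>60)&(V<125)&((H<14)|(H>165)),stand=(H>10)&(H<22)&(S<150)&(S>70)&(V>160),
      blue=(H>100)&(H<130)&(S>150)&(V>120), pot=(S<60)&(V>90))
def rect(c,q,z):
    p=np.array([on(c,u,v,z)[:2]*1000 for u,v in q.reshape(-1,2)+0.0],np.float32)
    (x,y),(w,h),a=cv2.minAreaRect(p)
    if w<h: w,h,a=h,w,a+90
    return np.round((x,y,w,h,a),1)
E
python3 - <<'E'
from h import *
c=grab('top');m=masks(c)
for k,z in(('dark',.006),('board',.018),('grey',.044),('grey',.052)):
    for q in conts(m[k],150):
        x,y,w,h=cv2.boundingRect(q)
        if 150<x<460 and 120<y<300: print(k,z,(x,y,w,h),cv2.contourArea(q),rect(c,q,z))
s=grab('scene')
m=masks(s)['dark']
for q in conts(m,1500):
    x,y,w,h=cv2.boundingRect(q)
    if 350<x<450: print((x,y,w,h),cv2.approxPolyDP(q,2.0,True).reshape(-1,2).tolist(), [np.round(on(s,u,v,.006)[:2]*1000).tolist() for u,v in cv2.approxPolyDP(q,2.0,True).reshape(-1,2)])
# predictions in scene of plate corners and upright front-top corners
o=np.array([623.7,284.8]);a=np.radians(37.4);X=np.array([np.cos(a),np.sin(a)]);Y=np.array([-X[1],X[0]])
for x,y,z in [(-15,140,6),(-15,-140,6),(95,-140,6),(95,140,6),(0,115,122),(0,85,122),(24,115,122),(0,-85,122),(0,-115,122),(24,-115,122)]:
    P=np.r_[o+x*X+y*Y,z]/1000; print((x,y,z),'scene',np.round(pix(s,P),1),'top',np.round(pix(c,P),1))
E
```

```text
dark 0.006 (160, 168, 96, 85) 2894.0 [655.5 309.2 273.7 104.  127.2]
board 0.018 (172, 227, 44, 20) 231.0 [576.7 347.4 116.   50.6  87.4]
board 0.018 (236, 187, 26, 18) 227.0 [697.5 199.   55.7  54.1 127.3]
board 0.018 (370, 183, 99, 86) 2673.0 [ 614.6 -273.   302.2   72.2   49.2]
grey 0.044 (207, 295, 17, 52) 326.0 [353.  272.8 134.   19.9  14.8]
grey 0.044 (256, 286, 47, 21) 282.5 [416.9 105.9 129.5  18.2  71.1]
grey 0.044 (423, 273, 19, 17) 236.0 [ 460.7 -297.6   48.1   42.2   90.5]
grey 0.044 (381, 256, 17, 17) 202.0 [ 504.7 -184.7   42.9   42.6  179.3]
grey 0.052 (207, 295, 17, 52) 326.0 [353.3 271.  133.1  19.7  14.8]
grey 0.052 (256, 286, 47, 21) 282.5 [416.8 105.2 128.6  18.1  71.1]
grey 0.052 (423, 273, 19, 17) 236.0 [ 460.3 -295.6   47.8   41.9   90.5]
grey 0.052 (381, 256, 17, 17) 202.0 [ 504.  -183.4   42.6   42.3  179.3]
(386, 141, 57, 96) [[397, 141], [394, 169], [386, 172], [400, 235], [442, 235], [422, 172], [401, 169], [405, 147], [403, 141]] [[491.0, 541.0], [556.0, 404.0], [545.0, 377.0], [705.0, 165.0], [789.0, 226.0], [628.0, 439.0], [572.0, 416.0], [527.0, 526.0], [506.0, 552.0]]
(-15, 140, 6) scene [382.2 168.3] top [179.2 255.4]
(-15, -140, 6) scene [397.  233.9] top [261.6 195.9]
(95, -140, 6) scene [441.  233.2] top [238.9 165.8]
(95, 140, 6) scene [420.  167.8] top [157. 224.]
(0, 115, 122) scene [393.2 138.1] top [170.  239.5]
(0, 85, 122) scene [394.9 144.2] top [179.9 232.4]
(24, 115, 122) scene [402.1 138. ] top [164.6 231.9]
(0, -85, 122) scene [405.5 182.7] top [235.  192.9]
(0, -115, 122) scene [407.6 190.4] top [244.6 186.1]
(24, -115, 122) scene [417.7 190.3] top [239.1 178.8]
```

Emit:
move_arm(
  plan=[16,50,0,0,0,7,0,16,50,0,0,0,7,0,16,50,0,0,0,7,0,16,50,0,0,0,7,0,16,50,0,0,0,7,0,16,50,0,0,0,7,0,16,50,0,0,0,0,0,16,50,0,0,0,0,0,16,50,0,0,0,0,0,16,50,0,0,0,0,0,16,50,0,0,0,0,0,18,50,0,0,0,0,0],
)

```text
time: 1.5
eef_pos: [0.491, -0.0286, 0.2077]
tcp_rot: [0.824, 0.566, 0.0, 0.0]
contact_force: [0.8, -1.7, 0.3]
opening: 0.001
finger_force: 0.0
```

Emit:
move_arm(
  plan=[0,0,-40,0,0,0,0,0,0,-40,0,0,0,0,0,0,-40,0,0,0,0,0,0,0,0,0,0,0],
)

```text
time: 1.9
eef_pos: [0.4858, -0.0291, 0.0815]
tcp_rot: [0.824, 0.566, -0.004, -0.005]
contact_force: [-1.7, -0.1, 0.1]
opening: 0.0
finger_force: 0.0
```

```bash
python3 - <<'E'
from h import *
st=ctrl.get_state(); p=st['eef_pos'];print(p,R.from_quat(st['tcp_rot']).as_matrix()[:,0])
ims=[]
for n in('scene','top'):
    c=grab(n); u,v=pix(c,p); print(n,u,v)
    x,y=int(u)-50,int(v)-38
    i=cv2.resize(c['color'][y:y+90,x:x+100,::-1],None,fx=4,fy=4,interpolation=cv2.INTER_CUBIC)
    cv2.drawMarker(i,(int((u-x+.5)*4),int((v-y+.5)*4)),(0,255,0),cv2.MARKER_CROSS,14,1)
    ims.append(i)
cv2.imwrite('pics/cal.png',np.hstack(ims))
E
```

```text
[ 0.48579128 -0.02905073  0.08145303] [ 0.35829686  0.93360682 -0.00128978]
scene 280.5032112905818 219.31440961989387
top 330.82071075559924 269.39832952781705
```

View pics/cal.png

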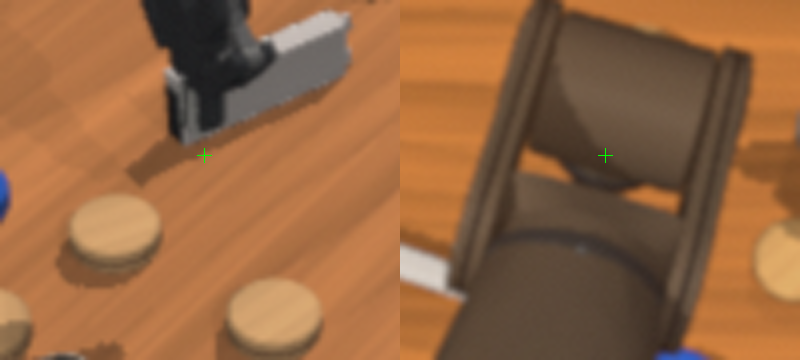

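```bash
python3 - <<'E'
from h import *
c=grab('scene'); p=ctrl.get_state()['eef_pos']
x,y=255,180
i=cv2.resize(c['color'][y:y+50,x:x+60,::-1],None,fx=12,fy=12,interpolation=cv2.INTER_CUBIC)
i=np.clip(i.astype(float)*1.8,0,255).astype(np.uint8)
for dz in(0,.02,.04,.06):
    u,v=pix(c,p+[0,0,dz]); cv2.drawMarker(i,(int((u-x+.5)*12),int((v-y+.5)*12)),(0,255,0),cv2.MARKER_CROSS,14,1)
cv2.imwrite('pics/cal2.png',i)
E
```

```text
(no output)
```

View pics/cal2.png

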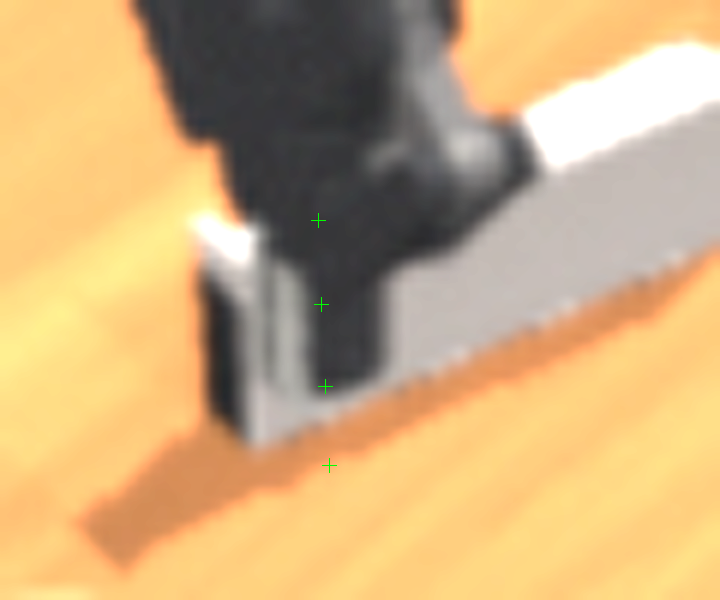

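```bash
python3 - <<'E'
from h import *
s=grab('scene');t=grab('top')
print(pix(s,(0,0,0)),pix(s,(0,0,.02)),pix(t,(0,0,0)))
i=s['color'][130:210,95:215,::-1]
i=cv2.resize(i,None,fx=6,fy=6,interpolation=cv2.INTER_CUBIC)
cv2.imwrite('pics/base.png',i)
E
```

```text
[155.04174501 170.15875009] [153.59090312 164.37832654] [317.8169096  459.46324217]
```

View pics/base.png

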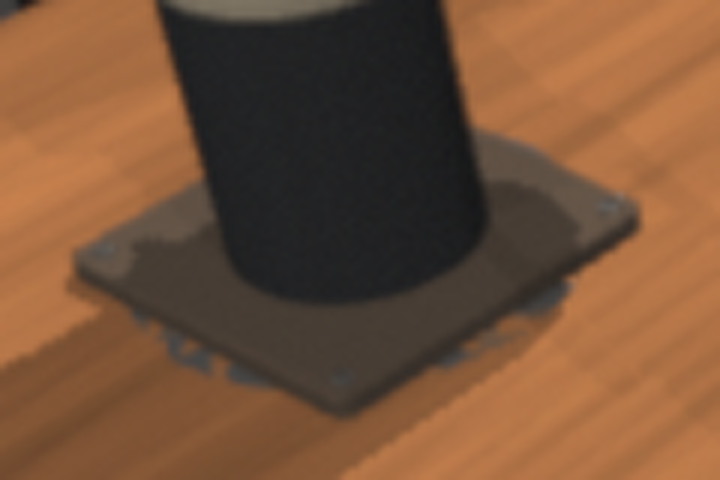

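```bash
python3 - <<'E'
from h import *
for i in range(2):
    st=ctrl.get_state(); print(st['time'],st['eef_pos'],st['qpos'],st['dq'].round(3),st['contact_force'],R.from_quat(st['tcp_rot']).as_matrix().round(3).tolist()); grab('top')
E
```

```text
2.15 [ 0.49293055 -0.03143055  0.09020178] [-2.69408127e-01  1.50050857e-02  2.11177813e+00  8.92407537e-06
  1.00943013e+00  9.79059647e-02] [-0.    -0.003  0.003 -0.001 -0.004 -0.001] [-0.64525124 -0.50230689  0.42213435] [[0.359, 0.933, 0.005], [0.933, -0.359, -0.001], [0.001, 0.005, -1.0]]
2.2 [ 0.49279418 -0.03138137  0.09008337] [-2.69389694e-01  1.49282910e-02  2.11210477e+00  1.84349636e-05
  1.00928558e+00  9.78873148e-02] [-0.002  0.001  0.01  -0.    -0.004  0.   ] [0.2782732  0.10215254 0.36989849] [[0.359, 0.933, 0.005], [0.933, -0.359, -0.001], [0.001, 0.005, -1.0]]
```

Emit:
move_arm(
  plan=[0,0,0,0,0,0,0],
)

```text
time: 2.35
eef_pos: [0.4918, -0.0311, 0.0889]
tcp_rot: [0.824, 0.566, 0.001, 0.001]
contact_force: [-0.4, 0.4, 0.2]
opening: -0.003
finger_force: 0.0
```

Emit:
move_arm(
  plan=[0,0,40,0,0,2,50,-18,34,0,0,0,0,50,-18,34,0,0,0,0,50,-18,34,0,0,0,0,50,-18,34,0,0,0,0,50,0,0,-20,0,0,0,50,0,0,-20,0,0,0,50,0,0,0,0,0,0,50,0,0,0,0,0,0,50,0,0,0,0,0,0,50],
)

```text
time: 3.35
eef_pos: [0.4199, 0.1051, 0.0886]
tcp_rot: [0.814, 0.58, 0.001, 0.001]
contact_force: [0.5, 0.4, 0.3]
opening: 0.586
finger_force: 0.0
```

```bash
python3 - <<'E'
from h import *
st=ctrl.get_state(); p=st['eef_pos'];print(p)
c=grab('scene','g1.png')
x,y=240,140
i=cv2.resize(c['color'][y:y+90,x:x+120,::-1],None,fx=6,fy=6,interpolation=cv2.INTER_CUBIC)
for dz in(0,.019):
    u,v=pix(c,p+[0,0,dz]);print(u,v); cv2.drawMarker(i,(int((u-x+.5)*6),int((v-y+.5)*6)),(0,255,0),cv2.MARKER_CROSS,14,1)
cv2.imwrite('pics/g1c.png',i)
E
```

```text
[0.4198996  0.10513116 0.08859146]
292.9215286947068 179.03256353326225
292.7650432316699 172.87890849344768
```

View pics/g1c.png

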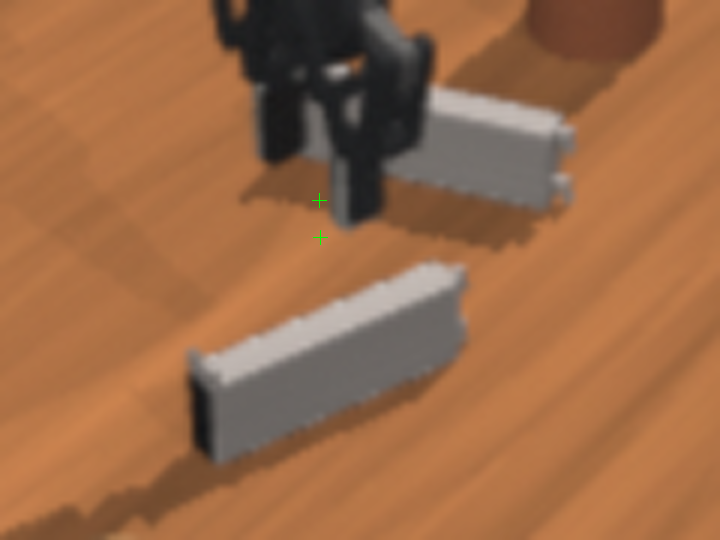

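Emit:
move_arm(
  plan=[0,0,-20,0,0,0,50,0,0,-20,0,0,0,50,0,0,-15,0,0,0,50,0,0,-10,0,0,0,50,0,0,-9,0,0,0,50,0,0,0,0,0,0,50,0,0,0,0,0,0,50],
)

```text
time: 4.1
eef_pos: [0.4193, 0.1053, 0.0137]
tcp_rot: [0.814, 0.58, 0.0, 0.0]
contact_force: [-0.9, 0.6, -0.3]
opening: 0.584
finger_force: 0.0
```

```bash
python3 - <<'E'
from h import *
st=ctrl.get_state(); p=st['eef_pos'];print(p,st['contact_force'])
c=grab('scene')
x,y=240,140
i=cv2.resize(c['color'][y:y+90,x:x+120,::-1],None,fx=6,fy=6,interpolation=cv2.INTER_CUBIC)
for dz in(0,.019):
    u,v=pix(c,p+[0,0,dz]);print(u,v); cv2.drawMarker(i,(int((u-x+.5)*6),int((v-y+.5)*6)),(0,255,0),cv2.MARKER_CROSS,14,1)
cv2.imwrite('pics/g2c.png',i)
E
```

```text
[0.41929436 0.10531271 0.01369045] [-0.91487562  0.59669438 -0.28108389]
293.3673260814299 202.00293717291316
293.221333238027 196.3153836181681
```

View pics/g2c.png

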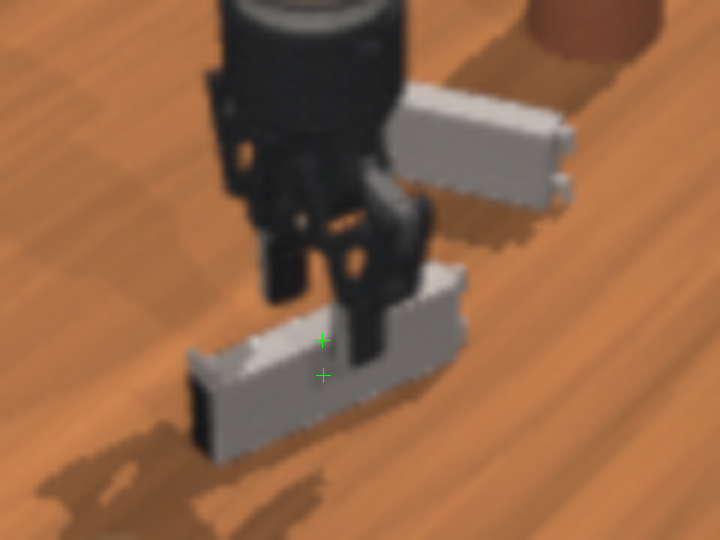

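Emit:
move_arm(
  plan=[0,0,-6,0,0,0,50,0,0,-5,0,0,0,50,0,0,0,0,0,0,50,0,0,0,0,0,0,10,0,0,0,0,0,0,10,0,0,0,0,0,0,10,0,0,0,0,0,0,10,0,0,0,0,0,0,10],
  newtons=60,
)

```text
time: 4.95
eef_pos: [0.4191, 0.1054, 0.0025]
tcp_rot: [0.814, 0.581, 0.0, 0.0]
contact_force: [-0.2, 0.5, 1.6]
opening: 0.222
finger_force: 59.7
```

Emit:
move_arm(
  plan=[0,0,10,0,0,0,10,0,0,30,0,0,0,10,0,0,40,0,0,0,10,0,0,40,0,0,0,10,0,0,0,0,0,0,10,0,0,0,0,0,0,10],
)

```text
time: 5.55
eef_pos: [0.419, 0.1054, 0.1231]
tcp_rot: [0.814, 0.581, 0.001, 0.001]
contact_force: [0.1, 0.0, -3.3]
opening: 0.217
finger_force: 59.3
```

```bash
python3 - <<'E'
from h import *
st=ctrl.get_state(); p=st['eef_pos'];print(p,st['contact_force'],st['opening'],st['finger_force'])
c=grab('scene');t=grab('top')
x,y=240,90
i=cv2.resize(c['color'][y:y+110,x:x+120,::-1],None,fx=4,fy=4,interpolation=cv2.INTER_CUBIC)
x2,y2=220,240
j=cv2.resize(t['color'][y2:y2+110,x2:x2+80,::-1],None,fx=4,fy=4,interpolation=cv2.INTER_CUBIC)
for dz in(0,.019):
    u,v=pix(c,p+[0,0,dz]);print(u,v); cv2.drawMarker(i,(int((u-x+.5)*4),int((v-y+.5)*4)),(0,255,0),cv2.MARKER_CROSS,14,1)
cv2.imwrite('pics/g3c.png',np.hstack([i,j]))
E
```

```text
[0.41900722 0.10535415 0.12310108] [ 0.13515332  0.04889592 -3.32833261] 0.2166258628999229 59.333986043930054
292.4035111014771 167.59635182109776
292.238729310253 161.20956278988467
```

View pics/g3c.png

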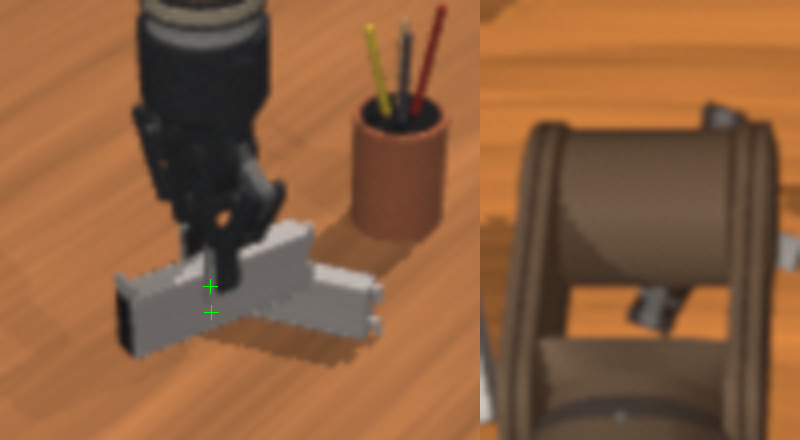

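Emit:
move_arm(
  plan=[20,3,0,0,0,-5.6,10,20,3,0,0,0,-5.6,10,20,3,0,0,0,-5.6,10,20,3,0,0,0,-5.6,10,20,3,0,0,0,-5.6,10,20,3,0,0,0,-5.6,10,20,3,0,0,0,0,10,26,4,-16,0,0,0,10,0,0,-20,0,0,0,10,0,0,-20,0,0,0,10,0,0,0,0,0,0,10,0,0,0,0,0,0,10],
)

```text
time: 6.85
eef_pos: [0.5831, 0.1302, 0.064]
tcp_rot: [0.947, 0.32, -0.002, -0.001]
contact_force: [1.0, 0.4, -1.7]
opening: 0.219
finger_force: 59.2
```

```bash
python3 - <<'E'
from h import *
st=ctrl.get_state(); p=st['eef_pos'];print(p,R.from_quat(st['tcp_rot']).as_rotvec(),st['opening'],st['finger_force'])
c=grab('scene','p1s.png');t=grab('top','p1t.png')
i=cv2.resize(c['color'][120:250,310:460,::-1],None,fx=3.6,fy=3.6,interpolation=cv2.INTER_CUBIC)
j=cv2.resize(t['color'][150:270,160:280,::-1],None,fx=3.9,fy=3.9,interpolation=cv2.INTER_CUBIC)[:,:]
h=min(i.shape[0],j.shape[0]); k=np.hstack([i[:h],j[:h]]); print(i.shape,j.shape); cv2.imwrite('pics/p1.png',cv2.resize(k,(800,int(h*800/k.shape[1]))))
E
```

```text
[0.58312548 0.13022235 0.06404709] [-2.9747998  -1.00607839  0.00702084] 0.21914155186632892 59.246885776519775
(468, 540, 3) (468, 468, 3)
```

View pics/p1.png

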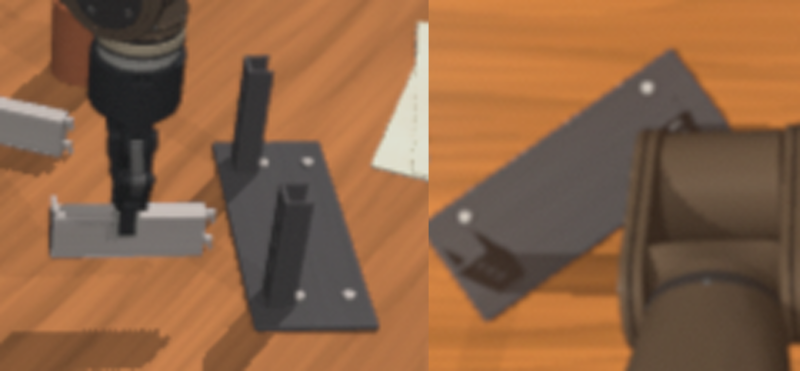

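```bash
python3 - <<'E'
from h import *
st=ctrl.get_state(); p=st['eef_pos']; M=R.from_quat(st['tcp_rot']).as_matrix()
s=grab('scene'); t=grab('top')
a=np.arctan2(M[1,0],M[0,0]); X=np.array([np.cos(a),np.sin(a),0]);Y=np.array([-X[1],X[0],0]); print(np.degrees(a),p)
C=p+[0,0,.0195]
f=lambda x,y,z:np.round(pix(s,C+x*X+y*Y+np.array([0,0,z])),1)
print('bottom near',f(-.065,-.01,-.022),f(.065,-.01,-.022),'top near',f(-.065,-.01,.022),f(.065,-.01,.022),'top far',f(-.065,.01,.022),f(.065,.01,.022))
print('finger tips region',f(0,-.02,-.019),f(0,-.01,0))
# observed: bracket side rows by column
m=masks(s); im=s['color'].astype(int)
hsv=cv2.cvtColor(s['color'],cv2.COLOR_RGB2HSV)
for u in (335,340,345,364,370,376):
    col=hsv[170:225,u,1]; k=np.where(col<50)[0]+170; g=im[170:225,u].mean(1).astype(int); print(u,k.min(),k.max(), [int(x) for x in g[k.min()-170:k.max()-170+1]])
r=hsv[200,320:395,1]; k=np.where(r<50)[0]+320; print('row200',k.min(),k.max())
print('finger row 197', [int(x) for x in im[197,340:372].mean(1)])
# plate edges lines in scene by fit
q=max([q for q in conts(masks(s)['dark'],1500) if 350<cv2.boundingRect(q)[0]<450],key=cv2.contourArea); print(cv2.approxPolyDP(q,1.5,True).reshape(-1,2).tolist())
q=max([q for q in conts(masks(t)['dark'],1000)],key=cv2.contourArea)
E
```

```text
37.37217427890761 [0.58504762 0.13035128 0.06666016]
bottom near [326.7 208.8] [379.8 208.1] top near [327.1 194.6] [381.6 193.9] top far [326.7 189.4] [380.5 188.7]
finger tips region [353.7 210.2] [353.8 201.4]
335 192 208 [120, 119, 119, 124, 113, 113, 113, 112, 113, 112, 112, 112, 112, 112, 112, 112, 111]
340 192 208 [119, 119, 119, 124, 109, 106, 109, 112, 112, 113, 111, 111, 112, 113, 113, 113, 111]
345 192 208 [120, 119, 120, 130, 115, 107, 108, 110, 113, 113, 111, 112, 113, 113, 114, 113, 112]
364 170 208 [41, 48, 65, 81, 87, 88, 95, 98, 98, 100, 93, 79, 70, 77, 79, 91, 96, 106, 107, 118, 160, 184, 190, 189, 187, 154, 124, 115, 113, 113, 112, 114, 114, 114, 114, 116, 114, 113, 112]
370 191 208 [187, 191, 189, 186, 152, 123, 114, 113, 113, 114, 114, 114, 114, 115, 116, 115, 115, 125]
376 191 208 [186, 191, 188, 183, 142, 118, 113, 113, 114, 114, 113, 114, 113, 114, 115, 114, 113, 120]
row200 329 394
finger row 197 [106, 106, 107, 107, 108, 107, 108, 107, 107, 102, 93, 88, 53, 37, 34, 35, 36, 47, 78, 109, 114, 115, 115, 115, 115, 114, 114, 115, 114, 114, 114, 113]
[[397, 141], [394, 169], [391, 172], [386, 172], [400, 235], [442, 235], [422, 172], [402, 170], [405, 147], [403, 141]]
```

```bash
python3 - <<'E'
from h import *
s=grab('scene'); t=grab('top'); g=s['color'].astype(int)
for u in (405,412,420,428,436): print(u,'near',228,[int(x) for x in g[228:242,u].mean(1)])
for u in (388,391,406,410,415,419): print(u,'far',164,[int(x) for x in g[164:178,u].mean(1)])
o=np.array([623.7,284.8]);a=np.radians(37.4);X=np.array([np.cos(a),np.sin(a)]);Y=np.array([-X[1],X[0]])
for P in [(-15,-140,6),(95,-140,6),(-15,-140,0),(95,-140,0),(-15,140,6),(95,140,6)]: print(P,np.round(pix(s,np.r_[o+P[0]*X+P[1]*Y,P[2]]/1000),1))
for v in (180,190,215,225): print('row',v,'left',385,[int(x) for x in g[v,385:405].mean(1)])
for v in (180,200,220,230): print('row',v,'right',420,[int(x) for x in g[v,420:446].mean(1)])
E
```

```text
405 near 228 [57, 58, 59, 59, 58, 60, 62, 62, 83, 101, 120, 126, 127, 125]
412 near 228 [69, 79, 83, 84, 83, 82, 74, 64, 84, 113, 122, 123, 125, 126]
420 near 228 [84, 86, 85, 85, 85, 84, 73, 66, 86, 115, 122, 123, 125, 126]
428 near 228 [85, 85, 85, 86, 85, 84, 73, 65, 84, 110, 117, 119, 118, 117]
436 near 228 [83, 84, 85, 84, 84, 83, 71, 66, 81, 109, 120, 121, 120, 119]
388 far 164 [117, 119, 122, 123, 121, 103, 85, 79, 79, 79, 78, 73, 61, 56]
391 far 164 [109, 108, 106, 97, 92, 76, 56, 50, 50, 46, 43, 44, 44, 45]
406 far 164 [129, 127, 127, 129, 128, 107, 89, 84, 84, 84, 84, 84, 84, 84]
410 far 164 [128, 128, 126, 125, 123, 106, 89, 84, 83, 83, 83, 83, 83, 82]
415 far 164 [124, 123, 123, 123, 121, 102, 87, 84, 83, 83, 85, 99, 101, 82]
419 far 164 [124, 124, 125, 127, 124, 103, 86, 82, 82, 82, 84, 106, 131, 110]
(-15, -140, 6) [397.  233.9]
(95, -140, 6) [441.  233.2]
(-15, -140, 0) [396.7 235.6]
(95, -140, 0) [440.6 234.9]
(-15, 140, 6) [382.2 168.3]
(95, 140, 6) [420.  167.8]
row 180 left 385 [80, 62, 59, 59, 59, 58, 57, 54, 55, 55, 56, 56, 56, 55, 59, 71, 82, 83, 83, 84]
row 190 left 385 [88, 86, 81, 70, 59, 65, 77, 82, 83, 83, 83, 83, 84, 83, 82, 83, 84, 83, 84, 85]
row 215 left 385 [122, 124, 123, 122, 119, 117, 116, 114, 100, 71, 72, 78, 79, 80, 78, 79, 77, 66, 46, 45]
row 225 left 385 [128, 129, 128, 127, 129, 132, 132, 131, 129, 122, 103, 75, 59, 59, 57, 55, 56, 51, 47, 49]
row 180 right 420 [83, 83, 82, 83, 91, 108, 121, 121, 119, 117, 116, 118, 121, 123, 125, 126, 127, 128, 126, 123, 121, 121, 122, 126, 125, 128]
row 200 right 420 [84, 84, 84, 83, 83, 83, 83, 83, 83, 82, 84, 96, 113, 121, 122, 122, 122, 121, 122, 122, 122, 121, 119, 117, 117, 116]
row 220 right 420 [83, 82, 85, 84, 85, 84, 84, 83, 83, 84, 86, 89, 89, 85, 83, 83, 84, 91, 108, 124, 126, 126, 125, 125, 126, 125]
row 230 right 420 [85, 86, 84, 84, 85, 85, 84, 85, 85, 85, 85, 83, 84, 83, 83, 83, 85, 85, 84, 85, 87, 98, 113, 116, 116, 116]
```

Emit:
move_arm(
  plan=[9.2,6.7,0,0,0,0,10,9,6.7,0,0,0,0,10,9,6.7,0,0,0,0,10,9,6.6,0,0,0,0,10,0,0,0,0,0,0,10,0,0,0,0,0,0,10,1.6,1.2,0,0,0,0,10,1.6,1.2,0,0,0,0,10,1.6,1.2,0,0,0,0,10,0,0,0,0,0,0,10,0,0,0,0,0,0,10],
)

```text
time: 8.25
eef_pos: [0.6257, 0.1606, 0.0663]
tcp_rot: [0.947, 0.32, -0.0, -0.0]
contact_force: [-0.5, -0.5, -2.9]
opening: 0.213
finger_force: 64.5
```

Emit:
move_arm(
  plan=[1.6,1.2,0,0,0,0,10,1.6,1.2,0,0,0,0,10,0,0,0,0,0,0,10,0,0,0,0,0,0,10],
)

```text
time: 8.65
eef_pos: [0.629, 0.1631, 0.0662]
tcp_rot: [0.947, 0.32, -0.0, 0.0]
contact_force: [-0.2, 0.7, -2.4]
opening: 0.22
finger_force: 64.5
```

Emit:
move_arm(
  plan=[0.8,0.6,0,0,0,0,10,0.8,0.6,0,0,0,0,10,0,0,0,0,0,0,10,0,0,0,0,0,0,10],
)

```text
time: 9.05
eef_pos: [0.6306, 0.1643, 0.0662]
tcp_rot: [0.947, 0.32, -0.0, -0.0]
contact_force: [-0.6, -0.3, -2.3]
opening: 0.215
finger_force: 64.5
```

Emit:
move_arm(
  plan=[0.8,0.6,0,0,0,0,10,0.8,0.6,0,0,0,0,10,0,0,0,0,0,0,10],
)

```text
time: 9.35
eef_pos: [0.6323, 0.1655, 0.0663]
tcp_rot: [0.947, 0.32, 0.0, 0.0]
contact_force: [0.1, 0.1, -2.0]
opening: 0.223
finger_force: 64.5
```

Emit:
move_arm(
  plan=[0.8,0.6,0,0,0,0,10,0.8,0.6,0,0,0,0,10,0,0,0,0,0,0,10],
)

```text
time: 9.65
eef_pos: [0.6338, 0.1667, 0.0662]
tcp_rot: [0.947, 0.32, 0.0, -0.0]
contact_force: [0.6, -0.5, -2.2]
opening: 0.223
finger_force: 64.5
```

Emit:
move_arm(
  plan=[0.8,0.6,0,0,0,0,10,0.8,0.6,0,0,0,0,10,0,0,0,0,0,0,10],
)

```text
time: 9.95
eef_pos: [0.6338, 0.1667, 0.0661]
tcp_rot: [0.947, 0.321, -0.003, 0.0]
contact_force: [-5.2, -3.9, 1.3]
opening: 0.219
finger_force: 65.2
```

Emit:
move_arm(
  plan=[0.8,0.6,0,0,0,0,10,0.8,0.6,0,0,0,0,10,0,0,0,0,0,0,10],
)

```text
time: 10.25
eef_pos: [0.6337, 0.1667, 0.066]
tcp_rot: [0.947, 0.321, -0.005, 0.001]
contact_force: [-10.9, -8.2, 5.2]
opening: 0.219
finger_force: 65.5
```

```bash
python3 - <<'E'
from h import *
s=grab('scene'); g=s['color'].astype(int); p=ctrl.get_state()['eef_pos']; print(p, ctrl.get_state()['contact_force'])
cv2.imwrite('pics/ins1.png',cv2.resize(s['color'][140:240,345:445,::-1],None,fx=6,fy=6,interpolation=cv2.INTER_CUBIC))
E
```

```text
[0.63366974 0.1667049  0.0660077 ] [-9.69066296 -7.19479183  4.33180176]
```

Emit:
move_arm(
  plan=[-1.2,-0.9,0,0,0,0,10,-1.2,-0.9,0,0,0,0,10,0,0,-2,0,0,0,10,0,0,-2,0,0,0,10,0,0,-2,0,0,0,10,0,0,0,0,0,0,10,0,0,0,0,0,0,10],
)

```text
time: 11.0
eef_pos: [0.6339, 0.1668, 0.0597]
tcp_rot: [0.947, 0.32, -0.001, 0.0]
contact_force: [-4.0, -4.0, -0.1]
opening: 0.217
finger_force: 64.9
```

Emit:
move_arm(
  plan=[0,0,-1,0,0,0,10,0,0,-1,0,0,0,10,0,0,-1,0,0,0,10,0,0,0,0,0,0,10],
)

```text
time: 11.4
eef_pos: [0.6339, 0.1667, 0.0579]
tcp_rot: [0.947, 0.321, -0.001, 0.0]
contact_force: [-7.1, -4.0, 3.2]
opening: 0.213
finger_force: 65.6
```

Emit:
move_arm(
  plan=[0,0,-1,0,0,0,10,0,0,-1,0,0,0,10,0,0,0,0,0,0,10],
)

```text
time: 11.7
eef_pos: [0.6338, 0.1664, 0.0574]
tcp_rot: [0.947, 0.321, -0.002, 0.0]
contact_force: [-10.6, -4.8, 9.3]
opening: 0.218
finger_force: 66.3
```

Emit:
move_arm(
  plan=[0,0,-1,0,0,0,10,0,0,-1,0,0,0,10,0,0,0,0,0,0,10],
)

```text
time: 12.0
eef_pos: [0.6337, 0.1663, 0.0568]
tcp_rot: [0.947, 0.321, -0.002, 0.0]
contact_force: [-14.9, -6.9, 15.2]
opening: 0.217
finger_force: 67.1
```

Emit:
move_arm(
  plan=[-1.2,-0.9,2,0,0,0,10,-1.2,-0.9,2,0,0,0,10,0,0,0,0,0,0,50,0,0,0,0,0,0,50,0,0,0,0,0,0,50,0,0,0,0,0,0,50,0,0,20,0,0,0,50,0,0,30,0,0,0,50,0,0,30,0,0,0,50,0,0,0,0,0,0,0,0,0,0,0,0,0,0,0,0,0,0,0,0,0],
)

```text
time: 13.2
eef_pos: [0.6312, 0.1653, 0.1355]
tcp_rot: [0.947, 0.32, -0.001, -0.0]
contact_force: [0.4, -0.6, -0.1]
opening: 0.077
finger_force: 0.0
```

Emit:
move_arm(
  plan=[20,15,0,0,0,0,0,20,15,0,0,0,0,0,0,0,-10,0,0,0,0,0,0,-10,0,0,0,0,0,0,0,0,0,0,0,0,0,0,0,0,0,0],
)

```text
time: 13.8
eef_pos: [0.6708, 0.1948, 0.1155]
tcp_rot: [0.947, 0.32, -0.002, -0.0]
contact_force: [0.2, 0.1, 0.5]
opening: -0.001
finger_force: 0.0
```

Emit:
move_arm(
  plan=[0,0,-8,0,0,0,0,0,0,-4,0,0,0,0,0,0,-2,0,0,0,0,0,0,-2,0,0,0,0,0,0,0,0,0,0,0,0,0,0,0,0,0,0],
)

```text
time: 14.4
eef_pos: [0.6723, 0.1955, 0.1014]
tcp_rot: [0.947, 0.32, 0.0, 0.0]
contact_force: [0.5, -0.6, -0.6]
opening: 0.004
finger_force: 0.0
```

Emit:
move_arm(
  plan=[0,0,-1,0,0,0,0,0,0,-1,0,0,0,0,0,0,-1,0,0,0,0,0,0,0,0,0,0,0],
)

```text
time: 14.8
eef_pos: [0.672, 0.1954, 0.098]
tcp_rot: [0.947, 0.32, -0.0, -0.0]
contact_force: [-0.2, -0.2, 0.2]
opening: -0.002
finger_force: 0.0
```

Emit:
move_arm(
  plan=[0,0,-1,0,0,0,0,0,0,-1,0,0,0,0,0,0,-1,0,0,0,0,0,0,0,0,0,0,0],
)

```text
time: 15.2
eef_pos: [0.672, 0.1954, 0.0949]
tcp_rot: [0.947, 0.32, -0.0, -0.0]
contact_force: [-0.2, 0.4, 0.1]
opening: -0.001
finger_force: 0.0
```

Emit:
move_arm(
  plan=[0,0,-1,0,0,0,0,0,0,-1,0,0,0,0,0,0,-1,0,0,0,0,0,0,0,0,0,0,0],
)

```text
time: 15.6
eef_pos: [0.672, 0.1954, 0.092]
tcp_rot: [0.947, 0.32, -0.0, -0.0]
contact_force: [0.5, -0.8, 0.1]
opening: -0.001
finger_force: 0.0
```

Emit:
move_arm(
  plan=[0,0,-1,0,0,0,0,0,0,-1,0,0,0,0,0,0,0,0,0,0,0],
)

```text
time: 15.9
eef_pos: [0.672, 0.1954, 0.09]
tcp_rot: [0.947, 0.32, -0.0, -0.0]
contact_force: [0.0, 0.4, -0.3]
opening: -0.001
finger_force: 0.0
```

```bash
python3 - <<'E'
from h import *
s=grab('scene'); g=s['color'].astype(int)
a=np.radians(37.37); X=np.array([np.cos(a),np.sin(a),0]);Y=np.array([-X[1],X[0],0]);C=np.array([.6351,.1674,.0775])
for x,y,z in [(-65,-10,-22),(-65,-10,22),(-65,10,22),(65,-10,22),(65,-10,-22),(65,10,22)]: print((x,y,z),np.round(pix(s,C+(x*X+y*Y)/1000+[0,0,z/1000]),1))
st=ctrl.get_state();print('tcp',pix(s,st['eef_pos']))
for u in (350,356,364,370,376,382,388,394,400): print(u,165,[int(x) for x in g[165:215,u].mean(1)])
E
```

```text
(-65, -10, -22) [352.  211.5]
(-65, -10, 22) [353.1 197.3]
(-65, 10, 22) [352.4 192.2]
(65, -10, 22) [407.1 196.6]
(65, -10, -22) [404.8 210.7]
(65, 10, 22) [405.8 191.5]
tcp [398.31088705 197.26551298]
350 165 [126, 125, 126, 126, 127, 128, 129, 128, 124, 122, 120, 118, 118, 121, 124, 129, 130, 129, 128, 127, 125, 123, 123, 120, 118, 116, 118, 119, 121, 118, 115, 114, 114, 114, 113, 112, 107, 104, 107, 110, 109, 111, 113, 117, 120, 123, 124, 123, 122, 123]
356 165 [126, 126, 125, 123, 120, 119, 117, 120, 122, 125, 128, 128, 126, 125, 125, 124, 126, 126, 125, 125, 127, 130, 129, 124, 121, 119, 119, 121, 127, 161, 183, 185, 182, 179, 151, 124, 116, 113, 113, 113, 111, 112, 113, 113, 114, 112, 113, 123, 123, 118]
364 165 [116, 120, 123, 124, 124, 123, 121, 120, 122, 125, 128, 129, 129, 130, 128, 126, 122, 118, 116, 114, 114, 113, 113, 111, 112, 117, 122, 126, 138, 183, 191, 188, 185, 179, 138, 116, 114, 113, 112, 112, 111, 112, 113, 113, 114, 112, 112, 116, 117, 114]
370 165 [114, 114, 117, 119, 126, 129, 127, 128, 128, 126, 122, 118, 116, 114, 112, 110, 111, 113, 117, 120, 123, 126, 1
[... 637 characters left out ...]
6, 122]
388 165 [119, 121, 123, 121, 103, 86, 78, 78, 78, 78, 72, 62, 56, 57, 58, 59, 58, 60, 59, 60, 59, 59, 60, 62, 61, 70, 73, 86, 145, 182, 189, 188, 187, 153, 123, 115, 113, 113, 114, 115, 114, 114, 115, 116, 115, 115, 124, 127, 125, 124]
394 165 [43, 45, 47, 49, 51, 52, 53, 52, 54, 53, 53, 52, 54, 53, 54, 56, 58, 59, 59, 60, 62, 67, 75, 79, 79, 82, 84, 99, 167, 189, 190, 174, 141, 119, 115, 114, 112, 114, 114, 114, 114, 114, 115, 116, 114, 113, 106, 81, 69, 67]
400 165 [29, 28, 28, 31, 32, 33, 35, 33, 32, 32, 29, 28, 28, 27, 28, 26, 27, 30, 31, 32, 33, 34, 34, 35, 34, 38, 73, 101, 168, 189, 189, 184, 168, 131, 115, 114, 112, 113, 114, 113, 115, 114, 115, 116, 114, 112, 101, 88, 82, 79]
```

Emit:
move_arm(
  plan=[0,0,-1,0,0,0,0,0,0,-1,0,0,0,0,0,0,-1,0,0,0,0,0,0,0,0,0,0,0],
)

```text
time: 16.35
eef_pos: [0.672, 0.1954, 0.0869]
tcp_rot: [0.947, 0.32, -0.0, -0.0]
contact_force: [0.3, 0.4, -0.4]
opening: -0.001
finger_force: 0.0
```

Emit:
move_arm(
  plan=[0,0,-1,0,0,0,0,0,0,-1,0,0,0,0,0,0,-1,0,0,0,0,0,0,0,0,0,0,0],
)

```text
time: 16.75
eef_pos: [0.672, 0.1954, 0.084]
tcp_rot: [0.947, 0.32, -0.0, -0.0]
contact_force: [0.2, 0.1, -1.2]
opening: -0.001
finger_force: 0.0
```

Emit:
move_arm(
  plan=[0,0,-1,0,0,0,0,0,0,-1,0,0,0,0,0,0,0,0,0,0,0],
)

```text
time: 17.05
eef_pos: [0.672, 0.1954, 0.082]
tcp_rot: [0.947, 0.32, -0.0, -0.0]
contact_force: [-0.8, 0.4, 0.6]
opening: -0.002
finger_force: 0.0
```

```bash
python3 - <<'E'
from h import *
s=grab('scene'); p=ctrl.get_state()['eef_pos']; x,y=335,130
i=cv2.resize(s['color'][y:y+90,x:x+115,::-1],None,fx=6.5,fy=6.5,interpolation=cv2.INTER_CUBIC)
i=np.clip(i*1.5,0,255).astype(np.uint8)
u,v=pix(s,p)-[x,y]; cv2.drawMarker(i,(int(u*6.5+3),int(v*6.5+3)),(0,255,0),cv2.MARKER_CROSS,12,1)
cv2.imwrite('pics/pr.png',i)
E
```

```text
(no output)
```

View pics/pr.png

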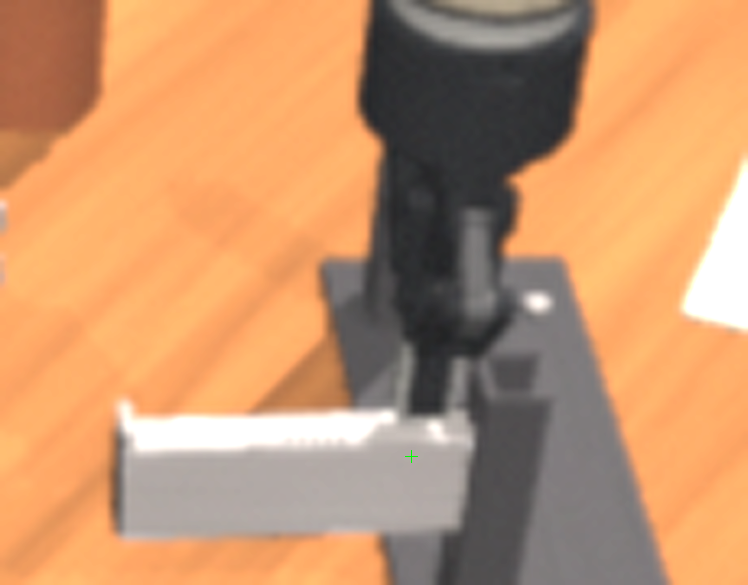

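Emit:
move_arm(
  plan=[0,0,-1,0,0,0,0,0,0,-1,0,0,0,0,0,0,-1,0,0,0,0,0,0,0,0,0,0,0],
)

```text
time: 17.5
eef_pos: [0.672, 0.1954, 0.0789]
tcp_rot: [0.947, 0.32, -0.0, -0.0]
contact_force: [-0.3, -0.4, 0.5]
opening: 0.001
finger_force: 0.0
```

Emit:
move_arm(
  plan=[0,0,-1,0,0,0,0,0,0,-1,0,0,0,0,0,0,-1,0,0,0,0,0,0,0,0,0,0,0],
)

```text
time: 17.9
eef_pos: [0.672, 0.1954, 0.0759]
tcp_rot: [0.947, 0.32, -0.0, -0.0]
contact_force: [-0.2, -0.3, 0.4]
opening: 0.002
finger_force: 0.0
```

Emit:
move_arm(
  plan=[0,0,-1,0,0,0,0,0,0,-1,0,0,0,0,0,0,0,0,0,0,0],
)

```text
time: 18.2
eef_pos: [0.6725, 0.1954, 0.0752]
tcp_rot: [0.947, 0.32, 0.0, 0.0]
contact_force: [-1.8, -0.3, 4.6]
opening: -0.005
finger_force: 2.1
```

Emit:
move_arm(
  plan=[0,0,-1,0,0,0,0,0,0,-1,0,0,0,0,0,0,-0.5,0,0,0,0,0,0,0,0,0,0,0,0,0,0,0,0,0,0],
)

```text
time: 18.7
eef_pos: [0.6726, 0.1953, 0.075]
tcp_rot: [0.947, 0.321, 0.0, 0.0]
contact_force: [-6.4, -2.9, 12.9]
opening: -0.004
finger_force: 6.0
```

Emit:
move_arm(
  plan=[0,0,-0.5,0,0,0,0,0,0,-0.5,0,0,0,0,0,0,0,0,0,0,0,0,0,0,0,0,0,0],
)

```text
time: 19.1
eef_pos: [0.6727, 0.1952, 0.0749]
tcp_rot: [0.947, 0.321, 0.0, 0.0]
contact_force: [-7.1, -2.1, 14.0]
opening: 0.002
finger_force: 7.4
```

Emit:
move_arm(
  plan=[0,0,-1,0,0,0,0,0,0,-0.5,0,0,0,0,0,0,0,0,0,0,0,0,0,0,0,0,0,0],
)

```text
time: 19.5
eef_pos: [0.6727, 0.1952, 0.0748]
tcp_rot: [0.947, 0.321, -0.0, 0.001]
contact_force: [-9.6, -3.0, 20.0]
opening: -0.003
finger_force: 9.7
```

Emit:
move_arm(
  plan=[0,0,10,0,0,0,0,0,0,30,0,0,0,0,0,0,40,0,0,0,50,0,0,0,0,0,0,50,0,0,0,0,0,0,50],
)

```text
time: 20.0
eef_pos: [0.673, 0.1956, 0.1504]
tcp_rot: [0.947, 0.32, 0.002, 0.0]
contact_force: [-1.5, -0.2, -0.7]
opening: 0.509
finger_force: 0.0
```

```bash
python3 - <<'E'
from h import *
t=grab('top'); s=grab('scene')
print(ctrl.get_state()['eef_pos'])
for q in conts(masks(t)['grey'],100):
    x,y,w,h=cv2.boundingRect(q)
    if 150<x<450 and 120<y<370: print((x,y,w,h),rect(t,q,.044),rect(t,q,.0995))
g=s['color'].astype(int)
for u in (360,370,380): print(u,[int(x) for x in g[188:218,u].mean(1)])
E
```

```text
[0.67115914 0.19535305 0.14715413]
(252, 202, 21, 31) [628.  161.   93.4  19.6  36. ] [617.  153.7  89.   18.7  36. ]
360 [116, 115, 114, 113, 110, 117, 159, 182, 187, 185, 181, 150, 123, 114, 112, 112, 111, 111, 111, 111, 111, 113, 111, 112, 119, 119, 114, 114, 113, 114]
370 [127, 128, 127, 124, 125, 132, 172, 186, 186, 185, 179, 136, 115, 113, 111, 112, 112, 111, 112, 113, 113, 113, 111, 111, 110, 113, 113, 113, 111, 111]
380 [85, 87, 91, 92, 95, 119, 171, 187, 188, 185, 173, 135, 116, 113, 113, 113, 113, 112, 113, 113, 114, 114, 113, 111, 103, 109, 115, 119, 122, 121]
```

Emit:
move_arm(
  plan=[-40,9.6,0,0,0,-2.8,50,-40,9.6,0,0,0,-2.8,50,-40,9.6,0,0,0,-2.8,50,-40,9.6,0,0,0,-2.8,50,-40,9.6,0,0,0,-2.8,50,-40,9.6,0,0,0,-2.8,50,-40,9.6,0,0,0,-2.8,50,-41,9.6,0,0,0,-2.8,50,0,0,0,0,0,0,50,0,0,0,0,0,0,50],
)

```text
time: 21.1
eef_pos: [0.3498, 0.2721, 0.1478]
tcp_rot: [0.991, 0.131, -0.001, 0.0]
contact_force: [0.7, -0.4, 0.4]
opening: 0.584
finger_force: 0.0
```

Emit:
move_arm(
  plan=[0,0,-40,0,0,0,50,0,0,-30,0,0,0,50,0,0,0,0,0,0,50,0,0,0,0,0,0,50],
)

```text
time: 21.5
eef_pos: [0.3517, 0.2718, 0.0789]
tcp_rot: [0.992, 0.13, -0.001, 0.0]
contact_force: [0.5, -0.3, 0.4]
opening: 0.59
finger_force: 0.0
```

Emit:
move_arm(
  plan=[0,0,-25,0,0,0,50,0,0,-25,0,0,0,50,0,0,-20,0,0,0,50,0,0,-10,0,0,0,50,0,0,-7,0,0,0,50,0,0,0,0,0,0,50,0,0,0,0,0,0,10,0,0,0,0,0,0,10,0,0,0,0,0,0,10,0,0,0,0,0,0,10,0,0,0,0,0,0,10],
  newtons=60,
)

```text
time: 22.6
eef_pos: [0.3523, 0.2729, -0.0065]
tcp_rot: [0.991, 0.13, 0.001, -0.0]
contact_force: [-0.5, 0.4, 6.1]
opening: 0.227
finger_force: 59.7
```

Emit:
move_arm(
  plan=[0,0,10,0,0,0,10,0,0,30,0,0,0,10,0,0,40,0,0,0,10,0,0,30,0,0,0,10,0,0,0,0,0,0,10,0,0,0,0,0,0,10],
)

```text
time: 23.2
eef_pos: [0.3506, 0.272, 0.1018]
tcp_rot: [0.991, 0.13, -0.0, 0.0]
contact_force: [-0.4, 0.1, -3.3]
opening: 0.218
finger_force: 59.2
```

```bash
python3 - <<'E'
from h import *
st=ctrl.get_state(); p=st['eef_pos']; print(p,st['opening'],st['finger_force'],st['contact_force'])
s=grab('scene'); M=R.from_quat(st['tcp_rot']).as_matrix()
a=np.arctan2(M[1,0],M[0,0]); X=np.array([np.cos(a),np.sin(a),0]);Y=np.array([-X[1],X[0],0]); print(np.degrees(a))
C=p+[0,0,.0285]
for x,y,z in [(-65,-10,-22),(-65,-10,22),(-65,10,22),(65,-10,22),(65,-10,-22)]: print((x,y,z),np.round(pix(s,C+(x*X+y*Y)/1000+[0,0,z/1000]),1))
for q in conts(masks(s)['pot'],150):
    r=cv2.boundingRect(q)
    if 250<r[0]<360 and 90<r[1]<190: print(r,cv2.approxPolyDP(q,2,True).reshape(-1,2).tolist())
E
```

```text
[0.35057642 0.27197263 0.10184078] 0.2179112764408339 59.22309100627899 [-0.35915019  0.11913613 -3.33529633]
14.97904956093853
(-65, -10, -22) [286.3 132.5]
(-65, -10, 22) [285.9 118.4]
(-65, 10, 22) [288.7 114.9]
(65, -10, 22) [331.  127.5]
(65, -10, -22) [330.5 141.8]
(288, 117, 49, 27) [[288, 118], [290, 134], [330, 143], [336, 141], [332, 134], [336, 132], [334, 126], [313, 122], [312, 133], [309, 135], [304, 132], [304, 124], [300, 120]]
```

Emit:
move_arm(
  plan=[24.6,4.7,0,0,0,5.6,10,24.5,4.7,0,0,0,5.6,10,24.5,4.7,0,0,0,5.6,10,24.5,4.7,0,0,0,5.6,10,24.5,4.8,0,0,0,0,10,0,0,-20,0,0,0,10,0,0,-16,0,0,0,10,0,0,-8,0,0,0,10,0,0,0,0,0,0,10,0,0,0,0,0,0,10,0,0,0,0,0,0,10],
)

```text
time: 24.35
eef_pos: [0.4742, 0.2961, 0.0589]
tcp_rot: [0.947, 0.32, 0.001, -0.0]
contact_force: [0.5, 0.7, -3.0]
opening: 0.228
finger_force: 59.1
```

```bash
cat >> h.py <<'E'
def tip():
    st=ctrl.get_state(); p=st['eef_pos']*1000; M=R.from_quat(st['tcp_rot']).as_matrix()
    a=np.radians(37.37);c,s=np.cos(a),np.sin(a)
    print('tcp',p.round(1),'dispX %.1f dispY %.1f'%(p[0]*c+p[1]*s,-p[0]*s+p[1]*c),'yaw %.2f'%np.degrees(np.arctan2(M[1,0],M[0,0])),'tilt',M[:2,2].round(3),'F',st['contact_force'].round(1),'op %.3f ff %.1f t %.1f'%(st['opening'],st['finger_force'],st['time']))
E
python3 -c "
from h import *
tip()"
```

```text
tcp [474.2 296.1  58.9] dispX 556.6 dispY -52.5 yaw 37.38 tilt [0.001 0.   ] F [ 0.5  0.7 -3. ] op 0.228 ff 59.1 t 24.4
```

Emit:
move_arm(
  plan=[7.5,5.8,-0.5,0,0,0,10,7.5,5.8,0,0,0,0,10,7.5,5.8,0,0,0,0,10,7.5,5.8,0,0,0,0,10,0,0,0,0,0,0,10,1.6,1.2,0,0,0,0,10,1.6,1.2,0,0,0,0,10,0,0,0,0,0,0,10,0,0,0,0,0,0,10],
)

```text
time: 25.25
eef_pos: [0.5067, 0.3213, 0.0577]
tcp_rot: [0.947, 0.32, -0.0, 0.0]
contact_force: [-0.1, 0.5, -2.6]
opening: 0.225
finger_force: 59.1
```

Emit:
move_arm(
  plan=[0.8,0.6,0,0,0,0,10,0.8,0.6,0,0,0,0,10,0,0,0,0,0,0,10,0,0,0,0,0,0,10],
)

```text
time: 25.65
eef_pos: [0.5086, 0.3226, 0.0578]
tcp_rot: [0.947, 0.32, 0.0, -0.0]
contact_force: [-0.2, 0.0, -3.7]
opening: 0.221
finger_force: 59.1
```

Emit:
move_arm(
  plan=[0.8,0.6,0,0,0,0,10,0.8,0.6,0,0,0,0,10,0,0,0,0,0,0,10,0,0,0,0,0,0,10],
)

```text
time: 26.05
eef_pos: [0.5102, 0.3239, 0.0577]
tcp_rot: [0.947, 0.32, -0.0, -0.0]
contact_force: [-0.9, -0.7, -3.0]
opening: 0.225
finger_force: 59.1
```

Emit:
move_arm(
  plan=[0.8,0.6,0,0,0,0,10,0.8,0.6,0,0,0,0,10,0,0,0,0,0,0,10,0,0,0,0,0,0,10],
)

```text
time: 26.45
eef_pos: [0.5118, 0.325, 0.0577]
tcp_rot: [0.947, 0.32, -0.0, 0.0]
contact_force: [-0.9, 0.2, -2.7]
opening: 0.222
finger_force: 59.1
```

```bash
python3 -c "
from h import *
tip()"
```

```text
tcp [511.8 325.   57.7] dispX 604.0 dispY -52.3 yaw 37.37 tilt [-0. -0.] F [-0.9  0.2 -2.7] op 0.222 ff 59.1 t 26.4
```

Emit:
move_arm(
  plan=[0.8,0.6,0,0,0,0,10,0.8,0.6,0,0,0,0,10,0,0,0,0,0,0,10],
)

```text
time: 26.75
eef_pos: [0.5135, 0.3263, 0.0578]
tcp_rot: [0.947, 0.32, 0.0, 0.0]
contact_force: [-0.1, 0.3, -2.5]
opening: 0.221
finger_force: 59.1
```

Emit:
move_arm(
  plan=[0.8,0.6,0,0,0,0,10,0.8,0.6,0,0,0,0,10,0,0,0,0,0,0,10],
)

```text
time: 27.05
eef_pos: [0.5142, 0.3269, 0.0574]
tcp_rot: [0.947, 0.32, -0.001, 0.0]
contact_force: [-3.4, -3.1, -0.4]
opening: 0.225
finger_force: 59.3
```

```bash
python3 -c "
from h import *
tip()"
```

```text
tcp [514.2 326.9  57.4] dispX 607.1 dispY -52.3 yaw 37.38 tilt [-0.002 -0.001] F [-3.4 -3.1 -0.4] op 0.225 ff 59.3 t 27.1
```

Emit:
move_arm(
  plan=[0,0,-2,0,0,0,10,0,0,-2,0,0,0,10,0,0,-2,0,0,0,10,0,0,-1,0,0,0,10,0,0,0,0,0,0,10],
)

```text
time: 27.55
eef_pos: [0.5142, 0.327, 0.0502]
tcp_rot: [0.947, 0.32, -0.001, 0.0]
contact_force: [-3.4, -2.6, -2.1]
opening: 0.222
finger_force: 59.4
```

Emit:
move_arm(
  plan=[0,0,-1,0,0,0,10,0,0,-1,0,0,0,10,0,0,0,0,0,0,10],
)

```text
time: 27.85
eef_pos: [0.5142, 0.327, 0.0491]
tcp_rot: [0.947, 0.321, -0.001, 0.0]
contact_force: [-6.2, -4.3, 2.4]
opening: 0.224
finger_force: 59.9
```

Emit:
move_arm(
  plan=[0,0,-1,0,0,0,10,0,0,-1,0,0,0,10,0,0,0,0,0,0,10],
)

```text
time: 28.15
eef_pos: [0.5142, 0.3269, 0.0488]
tcp_rot: [0.947, 0.321, -0.002, 0.0]
contact_force: [-10.4, -6.6, 9.6]
opening: 0.225
finger_force: 61.0
```

Emit:
move_arm(
  plan=[0,0,-1,0,0,0,10,0,0,-1,0,0,0,10,0,0,0,0,0,0,10],
)

```text
time: 28.45
eef_pos: [0.5139, 0.3267, 0.0476]
tcp_rot: [0.947, 0.321, -0.002, 0.001]
contact_force: [-12.1, -9.4, 14.8]
opening: 0.223
finger_force: 61.7
```

Emit:
move_arm(
  plan=[-0.4,-0.3,2,0,0,0,10,-0.4,-0.3,2,0,0,0,10,0,0,0,0,0,0,50,0,0,0,0,0,0,50,0,0,0,0,0,0,50,0,0,0,0,0,0,50,0,0,20,0,0,0,50,0,0,30,0,0,0,50,0,0,10,0,0,0,50,0,0,0,0,0,0,0,0,0,0,0,0,0,0,0,0,0,0,0,0,0],
)

```text
time: 29.65
eef_pos: [0.5131, 0.3264, 0.1068]
tcp_rot: [0.947, 0.32, -0.001, 0.0]
contact_force: [-0.4, -0.5, -0.8]
opening: 0.079
finger_force: 0.0
```

Emit:
move_arm(
  plan=[18,13.7,0,0,0,0,0,18,13.7,0,0,0,0,0,0,0,-10,0,0,0,0,0,0,-10,0,0,0,0,0,0,-6,0,0,0,0,0,0,0,0,0,0,0,0,0,0,0,0,0,0],
)

```text
time: 30.35
eef_pos: [0.5494, 0.3538, 0.0821]
tcp_rot: [0.947, 0.32, -0.001, 0.0]
contact_force: [0.7, -0.4, 0.1]
opening: -0.002
finger_force: 0.0
```

```bash
python3 -c "
from h import *
tip()"
```

```text
tcp [549.4 353.8  82.1] dispX 651.4 dispY -52.3 yaw 37.37 tilt [-0.001 -0.001] F [ 0.7 -0.4  0.1] op -0.002 ff 0.0 t 30.4
```

Emit:
move_arm(
  plan=[0,0,-2,0,0,0,0,0,0,-2,0,0,0,0,0,0,-2,0,0,0,0,0,0,0,0,0,0,0],
)

```text
time: 30.75
eef_pos: [0.55, 0.3542, 0.0765]
tcp_rot: [0.947, 0.32, -0.0, 0.0]
contact_force: [1.2, -0.3, -0.5]
opening: -0.01
finger_force: 0.0
```

Emit:
move_arm(
  plan=[0,0,-1,0,0,0,0,0,0,-1,0,0,0,0,0,0,-1,0,0,0,0,0,0,0,0,0,0,0],
)

```text
time: 31.15
eef_pos: [0.5503, 0.3543, 0.0751]
tcp_rot: [0.947, 0.32, 0.0, 0.0]
contact_force: [-2.5, -1.7, 4.0]
opening: -0.0
finger_force: 2.6
```

Emit:
move_arm(
  plan=[0,0,-1,0,0,0,0,0,0,0,0,0,0,0,0,0,0,0,0,0,0],
)

```text
time: 31.45
eef_pos: [0.5504, 0.3543, 0.075]
tcp_rot: [0.947, 0.321, -0.0, 0.0]
contact_force: [-4.6, -2.4, 7.7]
opening: -0.005
finger_force: 4.2
```

Contact is at the same height as on the other bracket (75.0). I'll press it home.

Emit:
move_arm(
  plan=[0,0,-1,0,0,0,0,0,0,-1,0,0,0,0,0,0,-1,0,0,0,0,0,0,0,0,0,0,0,0,0,0,0,0,0,0],
)

```text
time: 31.95
eef_pos: [0.5505, 0.3543, 0.0748]
tcp_rot: [0.947, 0.321, -0.0, 0.0]
contact_force: [-8.0, -4.4, 18.0]
opening: 0.002
finger_force: 9.2
```

Emit:
move_arm(
  plan=[0,0,10,0,0,0,0,0,0,30,0,0,0,0,0,0,40,0,0,0,0,-30,-50,0,0,0,0,80,-30,-50,0,0,0,0,80,-30,-50,0,0,0,0,80,-30,-50,0,0,0,0,80,0,0,0,0,0,0,80,0,0,0,0,0,0,80],
)

```text
time: 32.85
eef_pos: [0.4471, 0.1821, 0.1498]
tcp_rot: [0.948, 0.32, 0.001, -0.0]
contact_force: [0.1, -0.1, 0.8]
opening: 0.939
finger_force: 0.0
```

```bash
python3 - <<'E'
from h import *
tip()
t=grab('top'); s=grab('scene')
for n,c in(('top',t),('scene',s)):
    m=masks(c)
    for k,zs in(('grey',(.0995,)),('board',(.018,)),('stand',(.018,)),('pot',(.03,)),('blue',(.018,))):
        for q in conts(m[k],100):
            x,y,w,h=cv2.boundingRect(q)
            if (n=='top' and 150<x<470 and 120<y<370) or (n=='scene' and 140<x<450 and 130<y<370):
                for z in zs: print(n,k,(x,y,w,h),cv2.contourArea(q),rect(c,q,z))
E
```

```text
tcp [447.1 182.1 149.8] dispX 465.9 dispY -126.6 yaw 37.27 tilt [0.001 0.001] F [ 0.1 -0.1  0.8] op 0.939 ff 0.0 t 32.9
top grey (423, 273, 19, 17) 238.0 [ 457.5 -283.7   46.    40.2   90.5]
top grey (381, 256, 17, 16) 106.0 [ 500.7 -176.    40.9   38.1   90.5]
top grey (176, 237, 21, 22) 179.0 [534.5 342.2  72.3  21.3  37.6]
top grey (241, 192, 32, 41) 294.0 [632.3 165.6 127.7  21.   36.4]
top board (457, 320, 64, 32) 882.5 [ 320.7 -448.5  164.9   60.6   80.4]
top board (156, 310, 17, 27) 246.0 [345.7 412.8  68.7  42.    6. ]
top board (192, 278, 15, 34) 117.5 [420.8 323.9  88.8  37.7   3. ]
top board (246, 251, 21, 52) 298.5 [472.4 168.9 139.7  52.9   6.3]
top board (370, 184, 99, 85) 2629.5 [ 614.7 -272.1  300.4   71.3   49.4]
top stand (372, 289, 17, 16) 144.5 [ 418.1 -164.5   44.    31.8  135. ]
top stand (332, 285, 17, 19) 212.0 [ 4.251e+02 -5.580e+01  4.810e+01  4.310e+01  3.000e-01]
top stand (320, 238, 20, 20) 281.0 [ 5.509e+02 -2.690e+01  5.240e+01  5.200e+01  5.000e-01]
top pot (422, 272, 21, 19) 275.0 [ 461.6 -301.    53.9   48.    90.5]
top pot (380, 255, 19, 18) 238.0 [
[... 1333 characters left out ...]
ard (166, 255, 31, 27) 204.5 [ 363.3 -233.3   88.8   29.6   94.7]
scene board (238, 243, 47, 29) 548.0 [ 481.3 -100.3  102.1   87.8  115.1]
scene stand (296, 244, 23, 17) 283.0 [561.  -27.9  53.4  51.9 126. ]
scene pot (182, 287, 26, 33) 526.0 [ 469.3 -296.8   86.8   51.   150. ]
scene pot (235, 271, 23, 26) 353.0 [ 521.3 -193.4   70.2   48.8  143.8]
scene pot (354, 193, 55, 21) 933.0 [617.6 221.3 143.4  81.8  36.1]
scene pot (348, 149, 48, 18) 728.0 [490.9 386.  144.2  86.7  36.3]
scene blue (153, 281, 23, 18) 278.0 [ 378.  -303.    49.9   45.7   90.5]
scene blue (175, 239, 22, 15) 225.5 [ 315.9 -182.    49.7   47.5   92.3]
scene blue (212, 223, 20, 14) 209.0 [344.9 -88.1  49.7  46.5 132.5]
```

Emit:
move_arm(
  plan=[14.2,-38,0,0,0,1,82,14.2,-38,0,0,0,1,82,14.2,-38,0,0,0,1,82,14.2,-38,0,0,0,1,82,14.2,-38,0,0,0,1,82,14.2,-38,0,0,0,1,82,14.2,-38,0,0,0,1,82,14.2,-38,0,0,0,1,82,14.2,-38,0,0,0,1,82,14.2,-38,0,0,0,1,82,14.2,-38,0,0,0,1,82,14.2,-38,0,0,0,0.8,82],
)

```text
time: 34.15
eef_pos: [0.6199, -0.2744, 0.1493]
tcp_rot: [0.909, 0.417, 0.0, 0.0]
contact_force: [1.3, 0.0, 0.3]
opening: 0.964
finger_force: 0.0
```

Emit:
move_arm(
  plan=[0,0,-40,0,0,0,82,0,0,-40,0,0,0,82,0,0,-30,0,0,0,82,0,0,-20,0,0,0,82,0,0,0,0,0,0,82,0,0,0,0,0,0,82,0,0,0,0,0,0,82],
)

```text
time: 34.85
eef_pos: [0.6197, -0.2738, 0.0217]
tcp_rot: [0.909, 0.416, 0.001, 0.002]
contact_force: [-0.0, -0.2, 0.7]
opening: 0.959
finger_force: 0.0
```

```bash
python3 -c "
from h import *
tip()"
```

```text
tcp [ 619.7 -273.8   21.7] dispX 326.3 dispY -593.7 yaw 49.22 tilt [ 0.003 -0.002] F [-0.  -0.2  0.7] op 0.959 ff 0.0 t 34.9
```

Emit:
move_arm(
  plan=[-2,-0.5,-10,0,0,0,82,0,0,-10,0,0,0,82,0,0,-5,0,0,0,82,0,0,-5,0,0,0,82,0,0,-3,0,0,0,82,0,0,0,0,0,0,82],
)

```text
time: 35.45
eef_pos: [0.6153, -0.2735, -0.014]
tcp_rot: [0.909, 0.416, -0.0, -0.0]
contact_force: [-0.0, -0.2, 0.3]
opening: 0.961
finger_force: 0.0
```

Emit:
move_arm(
  plan=[0,0,-3,0,0,0,82,0,0,-3,0,0,0,82,0,0,0,0,0,0,82],
)

```text
time: 35.75
eef_pos: [0.6154, -0.2736, -0.0197]
tcp_rot: [0.909, 0.416, -0.0, -0.0]
contact_force: [0.3, 0.6, -0.9]
opening: 0.96
finger_force: 0.0
```

Emit:
move_arm(
  plan=[0,0,-2,0,0,0,82,0,0,-2,0,0,0,82,0,0,0,0,0,0,82],
)

```text
time: 36.05
eef_pos: [0.6154, -0.2736, -0.0237]
tcp_rot: [0.909, 0.416, -0.0, -0.0]
contact_force: [0.6, -0.5, -0.1]
opening: 0.961
finger_force: 0.0
```

Emit:
move_arm(
  plan=[0,0,-2,0,0,0,82,0,0,-2,0,0,0,82,0,0,0,0,0,0,82],
)

```text
time: 36.35
eef_pos: [0.6154, -0.2736, -0.0277]
tcp_rot: [0.909, 0.416, -0.0, -0.0]
contact_force: [-0.9, -0.8, 0.2]
opening: 0.96
finger_force: 0.0
```

Emit:
move_arm(
  plan=[0,0,0,0,0,0,60,0,0,0,0,0,0,60,0,0,0,0,0,0,60,0,0,0,0,0,0,60,0,0,0,0,0,0,60],
  newtons=80,
)

```text
time: 36.85
eef_pos: [0.6163, -0.2742, -0.0265]
tcp_rot: [0.909, 0.416, 0.0, 0.001]
contact_force: [0.9, -0.5, 3.6]
opening: 0.773
finger_force: 93.5
```

Emit:
move_arm(
  plan=[0,0,5,0,0,0,60,0,0,15,0,0,0,60,0,0,20,0,0,0,60,0,0,30,0,0,0,60,0,0,30,0,0,0,60,0,0,30,0,0,0,60,0,0,0,0,0,0,60,0,0,0,0,0,0,60],
)

```text
time: 37.65
eef_pos: [0.6156, -0.2737, 0.1032]
tcp_rot: [0.909, 0.416, 0.0, 0.0]
contact_force: [-0.5, 0.1, -2.8]
opening: 0.772
finger_force: 93.1
```

```bash
python3 - <<'E'
from h import *
tip(); t=grab('top'); s=grab('scene')
for n,c in(('top',t),('scene',s)):
    for q in conts(masks(c)['board'],300):
        print(n,cv2.boundingRect(q),cv2.contourArea(q),cv2.approxPolyDP(q,2.5,True).reshape(-1,2).tolist()) if cv2.contourArea(q)>1000 or n=='top' else 0
E
```

```text
tcp [ 615.6 -273.7  103.2] dispX 323.1 dispY -591.2 yaw 49.17 tilt [ 0.001 -0.   ] F [-0.5  0.1 -2.8] op 0.772 ff 93.1 t 37.6
top (251, 376, 46, 36) 309.0 [[251, 384], [261, 386], [262, 394], [266, 389], [277, 396], [267, 411], [277, 396], [296, 401], [276, 386], [275, 391], [262, 376]]
top (457, 320, 64, 23) 310.5 [[457, 339], [468, 342], [463, 340], [468, 336], [460, 339], [464, 330], [484, 325], [506, 328], [506, 334], [510, 334], [510, 329], [520, 333], [514, 328], [460, 320]]
top (460, 236, 26, 29) 313.0 [[479, 236], [460, 256], [465, 264], [469, 264], [484, 247]]
top (375, 169, 53, 50) 1200.5 [[392, 169], [375, 188], [413, 218], [427, 193], [415, 188]]
scene (5, 366, 89, 74) 1312.0 [[93, 375], [85, 372], [23, 420], [80, 366], [5, 426], [14, 436], [21, 438]]
scene (172, 282, 78, 46) 2438.0 [[243, 283], [175, 293], [172, 300], [173, 325], [181, 327], [249, 313], [248, 295]]
scene (262, 267, 78, 44) 2287.5 [[330, 267], [263, 278], [263, 310], [337, 297], [339, 292]]
scene (382, 4, 158, 88) 2389.0 [[398, 5], [382, 87], [388, 89], [402, 19], [407, 15], [525, 44], [512, 89], [521, 90], [539, 36]]
scene (0, 0, 161, 168) 6965.0 [[152, 19], [142, 20], [143, 23], [137, 22], [139, 24], [136, 25], [132, 21], [128, 0], [118, 0], [123, 27], [11, 71], [26, 63], [0, 4], [0, 127], [13, 133], [17, 147], [0, 157], [0, 162], [20, 153], [28, 167], [42, 161], [21, 111], [43, 101], [49, 103], [39, 77], [48, 71], [49, 65], [79, 56], [88, 61], [92, 74], [121, 62], [144, 60], [151, 63], [149, 53], [160, 47]]
```

```bash
python3 - <<'E'
from h import *
t=grab('top'); s=grab('scene'); p=ctrl.get_state()['eef_pos']*1000
a=np.radians(49.17); L=np.array([np.cos(a),np.sin(a)]); N=np.array([-L[1],L[0]])
z=.1477
for n,c,pts in(('top',t,[(392,169),(375,188),(484.5,247),(469,264)]),('scene',s,[(330,267),(339,292),(243,283),(175,293),(181,327)])):
    for u,v in pts:
        for zz in (z,z-.018):
            w=on(c,u,v,zz)[:2]*1000-p[:2]; print(n,(u,v),zz,'along %.1f across %.1f'%(w@L,w@N))
E
```

```text
top (392, 169) 0.1477 along 148.9 across -29.5
top (392, 169) 0.1297 along 150.3 across -35.8
top (375, 188) 0.1477 along 149.2 across 36.0
top (375, 188) 0.1297 along 150.6 across 30.9
top (484.5, 247) 0.1477 along -147.1 across -27.2
top (484.5, 247) 0.1297 along -150.6 across -33.4
top (469, 264) 0.1477 along -144.7 across 30.3
top (469, 264) 0.1297 along -148.1 across 25.1
scene (330, 267) 0.1477 along 154.9 across 21.8
scene (330, 267) 0.1297 along 159.8 across 38.3
scene (339, 292) 0.1477 along 154.6 across -43.0
scene (339, 292) 0.1297 along 159.6 across -28.2
scene (243, 283) 0.1477 along -13.1 across 19.0
scene (243, 283) 0.1297 along -12.4 across 35.4
scene (175, 293) 0.1477 along -136.5 across 23.0
scene (175, 293) 0.1297 along -139.1 across 39.6
scene (181, 327) 0.1477 along -129.5 across -56.9
scene (181, 327) 0.1297 along -131.9 across -42.4
```

Emit:
move_arm(
  plan=[0,0,25,0,0,0,60,0,0,25,0,0,0,60,-1.9,26,0,0,0,3.9,60,-1.9,26,0,0,0,3.9,60,-1.9,26,0,0,0,3.9,60,-1.9,26,0,0,0,3.9,60,-1.9,26,0,0,0,3.9,60,-1.9,26,0,0,0,3.9,60,-1.9,26,0,0,0,3.9,60,-1.9,26,0,0,0,3.9,60,-1.9,26,0,0,0,3.9,60,-1.9,26,0,0,0,3.9,60],
)

```text
time: 39.05
eef_pos: [0.5956, -0.0126, 0.1509]
tcp_rot: [0.717, 0.697, -0.001, -0.001]
contact_force: [0.9, -0.6, -2.0]
opening: 0.772
finger_force: 92.9
```

Emit:
move_arm(
  plan=[-1.9,26,0,0,0,3.9,60,-1.9,26,0,0,0,3.9,60,-1.9,26,0,0,0,3.9,60,-1.9,26,0,0,0,3.9,60,-1.9,26,0,0,0,3.9,60,-1.9,26,0,0,0,3.9,60,-1.9,26,0,0,0,3.9,60,-1.9,26,0,0,0,3.9,60,-1.9,26,0,0,0,3.9,60,-1.9,26,0,0,0,3.9,60,0,0,0,0,0,0,60,0,0,0,0,0,0,60],
)

```text
time: 40.25
eef_pos: [0.5768, 0.2464, 0.1511]
tcp_rot: [0.445, 0.896, -0.001, -0.001]
contact_force: [0.1, -0.3, -2.8]
opening: 0.77
finger_force: 92.9
```

```bash
python3 - <<'E'
from h import *
tip(); t=grab('top','b1t.png'); s=grab('scene','b1s.png')
E
```

```text
tcp [576.8 246.4 151.1] dispX 607.9 dispY -154.3 yaw 127.21 tilt [-0.002 -0.001] F [ 0.1 -0.3 -2.8] op 0.770 ff 92.9 t 40.2
```

Emit:
move_arm(
  plan=[0.2,0.7,-15,0,0,0.15,60,0,0,-15,0,0,0,60,0,0,-15,0,0,0,60,0,0,-10,0,0,0,60,0,0,-10,0,0,0,60,0,0,-5,0,0,0,60,0,0,-3,0,0,0,60,0,0,0,0,0,0,60,0,0,0,0,0,0,60],
)

```text
time: 41.25
eef_pos: [0.5784, 0.2472, 0.0804]
tcp_rot: [0.444, 0.896, 0.0, 0.0]
contact_force: [0.4, 0.7, -0.8]
opening: 0.771
finger_force: 93.0
```

Emit:
move_arm(
  plan=[0,0,-1,0,0,0,60,0,0,-1,0,0,0,60,0,0,-1,0,0,0,60,0,0,0,0,0,0,60,0,0,0,0,0,0,60],
)

```text
time: 41.75
eef_pos: [0.5778, 0.2469, 0.0767]
tcp_rot: [0.444, 0.896, -0.0, -0.0]
contact_force: [0.4, 0.2, -2.1]
opening: 0.769
finger_force: 93.0
```

Emit:
move_arm(
  plan=[0,0,-1,0,0,0,60,0,0,-1,0,0,0,60,0,0,0,0,0,0,60,0,0,0,0,0,0,60],
)

```text
time: 42.15
eef_pos: [0.5778, 0.2469, 0.0746]
tcp_rot: [0.444, 0.896, -0.0, -0.0]
contact_force: [-0.1, -0.4, -2.1]
opening: 0.769
finger_force: 93.0
```

Emit:
move_arm(
  plan=[0,0,-1,0,0,0,60,0,0,-0.5,0,0,0,60,0,0,0,0,0,0,60,0,0,0,0,0,0,60],
)

```text
time: 42.55
eef_pos: [0.5778, 0.2469, 0.0732]
tcp_rot: [0.444, 0.896, -0.0, -0.0]
contact_force: [0.5, 0.2, -1.9]
opening: 0.771
finger_force: 93.0
```

```bash
python3 -c "
from h import *
tip()"
```

```text
tcp [577.8 246.9  73.2] dispX 609.1 dispY -154.5 yaw 127.33 tilt [-0. -0.] F [ 0.5  0.2 -1.9] op 0.771 ff 93.0 t 42.5
```

Emit:
move_arm(
  plan=[0,0,-0.5,0,0,0,60,0,0,-0.5,0,0,0,60,0,0,0,0,0,0,60,0,0,0,0,0,0,60],
)

```text
time: 42.95
eef_pos: [0.5779, 0.247, 0.0723]
tcp_rot: [0.444, 0.896, 0.0, 0.0]
contact_force: [0.0, -0.6, -1.7]
opening: 0.778
finger_force: 93.0
```

Emit:
move_arm(
  plan=[0,0,-0.5,0,0,0,60,0,0,-0.5,0,0,0,60,0,0,0,0,0,0,60,0,0,0,0,0,0,60],
)

```text
time: 43.35
eef_pos: [0.5781, 0.247, 0.0721]
tcp_rot: [0.444, 0.896, 0.0, 0.0]
contact_force: [-2.4, -0.6, 4.5]
opening: 0.771
finger_force: 93.7
```

Emit:
move_arm(
  plan=[0,0,1,0,0,0,60,0,0,0,0,0,0,76,0,0,0,0,0,0,82,0,0,0,0,0,0,82,0,0,0,0,0,0,82,0,0,20,0,0,0,82,0,0,30,0,0,0,82,0,0,30,0,0,0,82,0,0,0,0,0,0,82],
  newtons=40,
)

```text
time: 44.25
eef_pos: [0.5813, 0.2479, 0.1582]
tcp_rot: [0.444, 0.896, 0.003, 0.004]
contact_force: [0.4, 0.5, 0.9]
opening: 0.96
finger_force: 0.0
```

Emit:
move_arm(
  plan=[-10,-45,0,0,0,0,82,-10,-45,0,0,0,0,82,-10,-45,0,0,0,0,82,-10,-45,0,0,0,0,82,-10,-45,0,0,0,0,82,0,0,0,0,0,0,82,0,0,0,0,0,0,82],
)

```text
time: 44.95
eef_pos: [0.5275, 0.0212, 0.1516]
tcp_rot: [0.445, 0.896, 0.0, -0.0]
contact_force: [-0.7, 0.2, 0.4]
opening: 0.96
finger_force: 0.0
```

```bash
python3 - <<'E'
from h import *
tip()
t=grab('top','b2t.png'); s=grab('scene','b2s.png')
i=cv2.resize(s['color'][120:240,330:450,::-1],None,fx=4,fy=4,interpolation=cv2.INTER_CUBIC)
j=cv2.resize(t['color'][160:280,150:230,::-1],None,fx=4,fy=4,interpolation=cv2.INTER_CUBIC)
cv2.imwrite('pics/b2.png',np.hstack([i,j]))
a=np.radians(37.37); X=np.array([np.cos(a),np.sin(a)]);Y=np.array([-X[1],X[0]])
for q in conts(masks(t)['board'],700):
    print(cv2.boundingRect(q),cv2.contourArea(q),rect(t,q,.1175))
for k,z in(('stand',.018),('pot',.03)):
    for n,c in(('top',t),('scene',s)):
        for q in conts(masks(c)[k],100):
            x,y,w,h=cv2.boundingRect(q)
            if (n=='top' and 300<x<470 and 200<y<370) or (n=='scene' and 140<x<320 and 220<y<370): print(n,k,(x,y,w,h),cv2.contourArea(q),rect(c,q,z))
E
```

```text
tcp [527.5  21.2 151.6] dispX 432.0 dispY -303.3 yaw 127.17 tilt [-0.001  0.001] F [-0.7  0.2  0.4] op 0.960 ff 0.0 t 45.0
(456, 320, 64, 32) 1021.0 [ 325.8 -411.5  154.8   59.5   80.7]
(167, 191, 111, 89) 3209.0 [583.7 256.7 298.4 111.9 125.4]
top stand (370, 287, 20, 20) 303.0 [ 419.4 -161.9   51.4   50.6   90.5]
top stand (331, 283, 19, 21) 285.0 [427.8 -55.8  53.5  48.4 179.9]
scene stand (213, 254, 26, 17) 309.0 [ 428.8 -162.3   54.8   53.4   94.4]
scene stand (296, 244, 23, 17) 286.0 [561.  -27.9  53.4  51.9 126. ]
scene stand (248, 230, 24, 16) 272.0 [438.6 -55.2  56.5  53.2  36.1]
top pot (423, 272, 20, 18) 255.5 [ 462.9 -302.3   51.1   45.3   90.5]
top pot (380, 255, 19, 18) 226.5 [ 505.8 -189.    47.4   45.4  117. ]
scene pot (182, 290, 26, 30) 493.5 [ 473.5 -300.5   76.2   48.9  146.4]
scene pot (236, 274, 22, 23) 334.0 [ 522.8 -196.9   62.9   45.6  131.6]
```

View pics/b2.png

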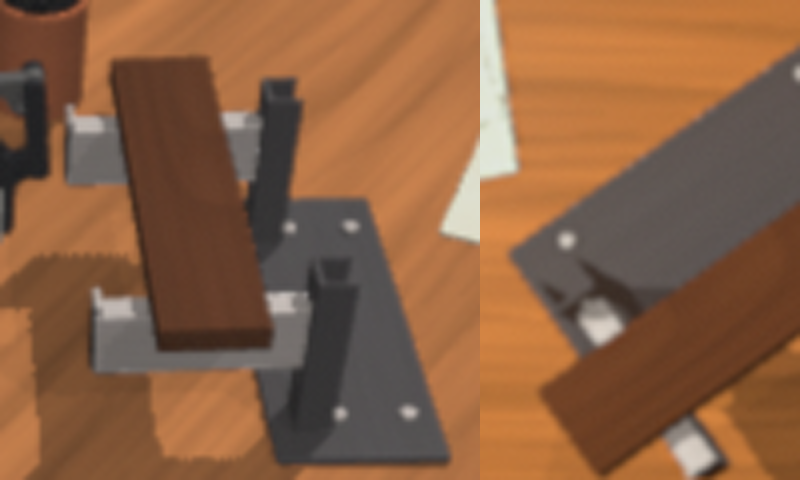

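The picture shows the board level and square across both brackets, clear of the nibs and the uprights. One stand was knocked to about (552,-27). I'll centre it by squeezing it in two crossed directions.

Emit:
move_arm(
  plan=[12.5,-24,-20,0,0,0,80,13,-24,-30,0,0,0,80,0,0,-40,0,0,0,80,0,0,-30,0,0,0,80,0,0,-25,0,0,0,80,0,0,-15,0,0,0,80,0,0,-10,0,0,0,80,0,0,0,0,0,0,80,0,0,0,0,0,0,80],
  newtons=20,
)

```text
time: 45.95
eef_pos: [0.5544, -0.0259, -0.0168]
tcp_rot: [0.443, 0.896, 0.0, 0.001]
contact_force: [-1.0, 0.3, -0.7]
opening: 0.938
finger_force: 0.0
```

```bash
python3 -c "
from h import *
tip()"
```

```text
tcp [554.4 -25.9 -16.8] dispX 424.9 dispY -357.1 yaw 127.36 tilt [ 0.002 -0.   ] F [-1.   0.3 -0.7] op 0.938 ff 0.0 t 46.0
```

Now I'll squeeze, open, rise, turn -90°, descend and grip.

Emit:
move_arm(
  plan=[0,0,-4,0,0,0,50,0,0,0,0,0,0,50,0,0,0,0,0,0,50,0,0,0,0,0,0,50,0,0,0,0,0,0,50,0,0,0,0,0,0,50],
)

```text
time: 46.55
eef_pos: [0.5542, -0.0263, -0.0207]
tcp_rot: [0.444, 0.896, 0.0, 0.001]
contact_force: [-1.4, -0.2, 5.9]
opening: 0.644
finger_force: 21.6
```

Emit:
move_arm(
  plan=[0,0,0,0,0,0,80,0,0,0,0,0,0,80,0,0,0,0,0,0,80,0,0,25,0,0,0,80,0,0,25,0,0,-8.5,80,0,0,0,0,0,-8.5,80,0,0,0,0,0,-8.5,80,0,0,0,0,0,-8.5,80,0,0,0,0,0,-8.5,80,0,0,0,0,0,-8.5,80,0,0,0,0,0,-8.5,80,0,0,0,0,0,-8.5,80],
)

```text
time: 47.75
eef_pos: [0.553, -0.026, 0.0278]
tcp_rot: [0.87, 0.492, -0.0, -0.0]
contact_force: [-0.1, 0.2, -0.4]
opening: 0.936
finger_force: 0.0
```

Emit:
move_arm(
  plan=[0,0,0,0,0,-8.5,80,0,0,0,0,0,-8.5,80,0,0,0,0,0,-5,80,0,0,0,0,0,0,80,0,0,0,0,0,0,80],
)

```text
time: 48.25
eef_pos: [0.5531, -0.026, 0.0279]
tcp_rot: [0.947, 0.321, -0.0, -0.0]
contact_force: [0.1, -0.3, -0.4]
opening: 0.936
finger_force: 0.0
```

```bash
python3 -c "
from h import *
tip()"
```

```text
tcp [553.1 -26.   27.9] dispX 423.8 dispY -356.4 yaw 37.44 tilt [-0.001  0.   ] F [ 0.1 -0.3 -0.4] op 0.936 ff 0.0 t 48.2
```

Emit:
move_arm(
  plan=[0.5,0.4,-25,0,0,0,80,0,0,-15,0,0,0,80,0,0,-9,0,0,0,80,0,0,0,0,0,0,80,0,0,0,0,0,0,50,0,0,0,0,0,0,50,0,0,0,0,0,0,50,0,0,0,0,0,0,50,0,0,0,0,0,0,50],
  newtons=40,
)

```text
time: 49.15
eef_pos: [0.5552, -0.0259, -0.0194]
tcp_rot: [0.947, 0.32, 0.001, 0.001]
contact_force: [-0.6, -0.0, 5.4]
opening: 0.628
finger_force: 42.5
```

```bash
python3 -c "
from h import *
tip()"
```

```text
tcp [555.2 -25.9 -19.4] dispX 425.5 dispY -357.6 yaw 37.33 tilt [ 0.003 -0.001] F [-0.6 -0.   5.4] op 0.628 ff 42.5 t 49.1
```

Emit:
move_arm(
  plan=[0,0,5,0,0,0,50,0,0,25,0,0,0,50,0,0,40,0,0,0,50,0,0,40,0,0,0,50,0,0,40,0,0,0,50,0,0,20,0,0,0,50,0,0,0,0,0,0,50],
)

```text
time: 49.85
eef_pos: [0.5559, -0.0261, 0.1531]
tcp_rot: [0.947, 0.32, 0.003, 0.002]
contact_force: [0.2, 1.0, -0.9]
opening: 0.635
finger_force: 42.3
```

```bash
python3 - <<'E'
from h import *
tip()
t=grab('top')
a=np.radians(37.37); X=np.array([np.cos(a),np.sin(a)]);Y=np.array([-X[1],X[0]])
for q in conts(masks(t)['board'],700):
    r=cv2.boundingRect(q)
    if r[0]<250 and r[1]<300:
        ap=cv2.approxPolyDP(q,2.5,True).reshape(-1,2)
        for u,v in ap:
            w=on(t,u,v,.1175)[:2]*1000; print((u,v),np.round((w@X,w@Y),1))
E
```

```text
tcp [555.9 -26.1 153.1] dispX 426.0 dispY -358.1 yaw 37.33 tilt [ 0.007 -0.002] F [ 0.2  1.  -0.9] op 0.635 ff 42.3 t 49.9
(np.int32(264), np.int32(192)) [ 627.4 -298.1]
(np.int32(255), np.int32(192)) [ 641.2 -279.6]
(np.int32(246), np.int32(202)) [ 633.7 -246. ]
(np.int32(193), np.int32(237)) [640.3 -86.5]
(np.int32(178), np.int32(228)) [682.1 -69.2]
(np.int32(179), np.int32(234)) [667.9 -62.5]
(np.int32(188), np.int32(239)) [643.7 -73.5]
(np.int32(187), np.int32(244)) [634.7 -64.3]
(np.int32(176), np.int32(249)) [640.8 -35. ]
(np.int32(167), np.int32(260)) [631.3  -1.4]
(np.int32(181), np.int32(279)) [571.   -2.8]
(np.int32(277), np.int32(211)) [ 567.3 -295.5]
```

```bash
python3 - <<'E'
from h import *
s=grab('scene')
a=np.radians(37.37); X=np.array([np.cos(a),np.sin(a)]);Y=np.array([-X[1],X[0]])
im=cv2.imread('pics/b2s.png')[:,:,::-1]; m=masks(dict(color=np.ascontiguousarray(im)))['board']
for q in conts(m,1000):
    if 340<cv2.boundingRect(q)[0]<380: print(cv2.approxPolyDP(q,2,True).reshape(-1,2).tolist())
for u,v in [(370,202.5),(398.2,201.7),(357.5,135.5),(382,134.3)]:
    w=on(s,u-.5-.9,v-.5-1.,.1175)[:2]*1000; print(np.round((w@X,w@Y),1))
g=im.astype(int)
for u in (375,382,390): print(u,195,[int(x) for x in g[195:212,u].mean(1)])
for u in (362,368,376): print(u,128,[int(x) for x in g[128:142,u].mean(1)])
E
```

```text
[ 573.  -299.4]
[ 638.8 -297.9]
[571.1  -7.3]
[639.2  -2.3]
375 195 [65, 65, 64, 65, 65, 64, 64, 55, 45, 44, 42, 41, 56, 92, 104, 104, 103]
382 195 [68, 66, 67, 67, 66, 66, 64, 53, 44, 43, 42, 42, 61, 96, 105, 104, 105]
390 195 [67, 67, 67, 68, 66, 66, 63, 49, 44, 42, 42, 46, 71, 105, 113, 113, 116]
362 128 [128, 126, 126, 127, 126, 121, 94, 70, 63, 62, 60, 61, 62, 60]
368 128 [122, 120, 117, 117, 118, 117, 92, 71, 64, 64, 64, 63, 63, 64]
376 128 [120, 118, 115, 114, 115, 110, 83, 68, 66, 67, 66, 68, 67, 67]
```

Emit:
move_arm(
  plan=[-1.6,32.3,0,0,0,0,50,-1.6,32.3,0,0,0,0,50,-1.6,32.3,0,0,0,0,50,-1.6,32.3,0,0,0,0,50,-1.6,32.3,0,0,0,0,50,-1.6,32.3,0,0,0,0,50,-1.6,32.3,0,0,0,0,50,-1.6,32.3,0,0,0,0,50,-1.6,32.3,0,0,0,0,50,-1.6,32.3,0,0,0,0,50,0,0,0,0,0,0,50,0,0,0,0,0,0,50],
)

```text
time: 51.15
eef_pos: [0.5361, 0.2971, 0.1461]
tcp_rot: [0.947, 0.321, -0.003, 0.0]
contact_force: [-0.5, -0.0, -0.9]
opening: 0.629
finger_force: 42.3
```

Emit:
move_arm(
  plan=[0,0,-20,0,0,0,50,0,0,-15,0,0,0,50,0,0,-8,0,0,0,50,0,0,0,0,0,0,50,0,0,0,0,0,0,50,0,0,0,0,0,0,50],
)

```text
time: 51.75
eef_pos: [0.5386, 0.2973, 0.1072]
tcp_rot: [0.947, 0.32, 0.001, 0.0]
contact_force: [-0.5, 0.5, -0.2]
opening: 0.628
finger_force: 42.3
```

```bash
python3 -c "
from h import *
tip()"
```

```text
tcp [538.6 297.3 107.2] dispX 608.5 dispY -90.6 yaw 37.31 tilt [0.002 0.001] F [-0.5  0.5 -0.2] op 0.628 ff 42.3 t 51.8
```

Emit:
move_arm(
  plan=[0.8,-0.4,-3,0,0,0,50,0,0,-3,0,0,0,50,0,0,-2,0,0,0,50,0,0,0,0,0,0,50,0,0,0,0,0,0,50],
)

```text
time: 52.25
eef_pos: [0.5386, 0.297, 0.0981]
tcp_rot: [0.947, 0.32, -0.0, -0.0]
contact_force: [1.0, 0.8, -0.5]
opening: 0.629
finger_force: 42.3
```

Emit:
move_arm(
  plan=[0,0,-0.5,0,0,0,50,0,0,-0.5,0,0,0,50,0,0,0,0,0,0,50,0,0,0,0,0,0,50],
)

```text
time: 52.65
eef_pos: [0.5386, 0.2969, 0.0972]
tcp_rot: [0.947, 0.32, -0.0, -0.0]
contact_force: [-0.4, 0.5, 0.4]
opening: 0.631
finger_force: 42.3
```

Emit:
move_arm(
  plan=[0,0,-0.5,0,0,0,50,0,0,-0.5,0,0,0,50,0,0,0,0,0,0,50,0,0,0,0,0,0,50],
)

```text
time: 53.05
eef_pos: [0.5387, 0.297, 0.0966]
tcp_rot: [0.947, 0.32, 0.0, 0.0]
contact_force: [-1.8, -0.6, 2.1]
opening: 0.632
finger_force: 42.5
```

```bash
python3 -c "
from h import *
tip()"
```

```text
tcp [538.7 297.   96.6] dispX 608.4 dispY -91.0 yaw 37.33 tilt [0. 0.] F [-1.8 -0.6  2.1] op 0.632 ff 42.5 t 53.0
```

Emit:
move_arm(
  plan=[0,0,0.5,0,0,0,50,0,0,0,0,0,0,62,0,0,0,0,0,0,72,0,0,0,0,0,0,72,0,0,0,0,0,0,72,0,0,20,0,0,0,72,0,0,40,0,0,0,72,0,0,0,0,0,0,72],
  newtons=20,
)

```text
time: 53.85
eef_pos: [0.5423, 0.2983, 0.1634]
tcp_rot: [0.947, 0.32, 0.006, -0.0]
contact_force: [0.2, 0.5, 1.0]
opening: 0.84
finger_force: 0.0
```

Emit:
move_arm(
  plan=[-5,-46,0,0,0,8.2,80,-5,-46,0,0,0,8.2,80,-5,-46,0,0,0,8.2,80,-5,-46,0,0,0,8.2,80,-5,-46,0,0,0,8.2,80,-5,-46,0,0,0,8.2,80,-15,-46,0,0,0,8.2,80,-25,-46,0,0,0,8.2,80,-25,-46,0,0,0,8.2,80,-22,-42,0,0,0,8.2,80,0,0,0,0,0,8,80,0,0,0,0,0,0,80],
)

```text
time: 55.05
eef_pos: [0.4348, -0.1296, 0.1568]
tcp_rot: [0.484, 0.875, 0.0, 0.0]
contact_force: [-0.1, -0.0, 0.2]
opening: 0.94
finger_force: 0.0
```

```bash
python3 - <<'E'
from h import *
tip()
s=grab('scene');t=grab('top')
a=np.radians(37.37); X=np.array([np.cos(a),np.sin(a)]);Y=np.array([-X[1],X[0]])
for n,c in(('scene',s),('top',t)):
    for q in conts(masks(c)['stand'],100):
        x,y,w,h=cv2.boundingRect(q)
        up=(n=='scene' and x>350) or (n=='top' and x<260)
        if y>100 and y<350: 
            r=rect(c,q,.1355 if up else .018); print(n,(x,y,w,h),r, np.round((r[:2]@X,r[:2]@Y),1) if up else '')
E
```

```text
tcp [ 434.8 -129.6  156.8] dispX 266.9 dispY -366.9 yaw 122.11 tilt [0. 0.] F [-0.1 -0.   0.2] op 0.940 ff 0.0 t 55.0
scene (214, 253, 25, 18) [ 429.1 -161.4   55.8   52.9  166.6] 
scene (248, 230, 24, 16) [438.5 -55.3  56.4  53.2  36.1] 
scene (365, 143, 20, 11) [547.3 285.8  50.   46.7  36.3] [ 608.4 -105.1]
top (330, 283, 20, 20) [429.1 -54.4  51.2  50.8  90.3] 
top (190, 236, 22, 22) [5.351e+02 2.949e+02 5.240e+01 5.240e+01 5.000e-01] [604.3 -90.4]
```

Emit:
move_arm(
  plan=[-6,-15.7,-20,0,0,5.2,80,-6,-15.7,-30,0,0,0,80,0,0,-40,0,0,0,80,0,0,-40,0,0,0,80,0,0,-25,0,0,0,80,0,0,-15,0,0,0,80,0,0,-7,0,0,0,80,0,0,0,0,0,0,80,0,0,0,0,0,0,80],
)

```text
time: 56.05
eef_pos: [0.4242, -0.1599, -0.0194]
tcp_rot: [0.442, 0.897, -0.0, 0.001]
contact_force: [0.1, -0.4, 0.3]
opening: 0.937
finger_force: 0.0
```

Emit:
move_arm(
  plan=[0,0,0,0,0,0,50,0,0,0,0,0,0,50,0,0,0,0,0,0,50,0,0,0,0,0,0,50,0,0,0,0,0,0,50,0,0,0,0,0,0,50],
)

```text
time: 56.65
eef_pos: [0.4242, -0.1604, -0.0187]
tcp_rot: [0.443, 0.897, 0.0, 0.001]
contact_force: [-1.4, 0.7, 6.4]
opening: 0.635
finger_force: 20.5
```

```bash
python3 -c "
from h import *
tip()"
```

```text
tcp [ 424.2 -160.4  -18.7] dispX 239.8 dispY -385.0 yaw 127.47 tilt [ 0.002 -0.001] F [-1.4  0.7  6.4] op 0.635 ff 20.5 t 56.6
```

Emit:
move_arm(
  plan=[0,0,0,0,0,0,80,0,0,0,0,0,0,80,0,0,0,0,0,0,80,0,0,25,0,0,0,80,0,0,25,0,0,-8.5,80,0,0,0,0,0,-8.5,80,0,0,0,0,0,-8.5,80,0,0,0,0,0,-8.5,80,0,0,0,0,0,-8.5,80,0,0,0,0,0,-8.5,80,0,0,0,0,0,-8.5,80,0,0,0,0,0,-8.5,80],
)

```text
time: 57.85
eef_pos: [0.4231, -0.1598, 0.0296]
tcp_rot: [0.87, 0.493, -0.0, -0.0]
contact_force: [0.2, 0.7, -0.9]
opening: 0.936
finger_force: 0.0
```

Emit:
move_arm(
  plan=[0,0,0,0,0,-8.5,80,0,0,0,0,0,-8.5,80,0,0,0,0,0,-5,80,0,0,0,0,0,0,80,0,0,0,0,0,0,80],
)

```text
time: 58.35
eef_pos: [0.4231, -0.1599, 0.0297]
tcp_rot: [0.947, 0.322, -0.0, -0.0]
contact_force: [0.9, -0.0, 0.2]
opening: 0.934
finger_force: 0.0
```

```bash
python3 -c "
from h import *
tip()"
```

```text
tcp [ 423.1 -159.9   29.7] dispX 239.2 dispY -383.9 yaw 37.60 tilt [-0.  0.] F [ 0.9 -0.   0.2] op 0.934 ff 0.0 t 58.4
```

Emit:
move_arm(
  plan=[0,0,-25,0,0,-0.2,80,0,0,-15,0,0,0,80,0,0,-9,0,0,0,80,0,0,0,0,0,0,80,0,0,0,0,0,0,50,0,0,0,0,0,0,50,0,0,0,0,0,0,50,0,0,0,0,0,0,50,0,0,0,0,0,0,50],
  newtons=40,
)

```text
time: 59.25
eef_pos: [0.4243, -0.1606, -0.0177]
tcp_rot: [0.947, 0.32, 0.001, 0.001]
contact_force: [-1.2, -0.8, 6.0]
opening: 0.623
finger_force: 42.0
```

```bash
python3 -c "
from h import *
tip()"
```

```text
tcp [ 424.3 -160.6  -17.7] dispX 239.8 dispY -385.2 yaw 37.30 tilt [ 0.002 -0.001] F [-1.2 -0.8  6. ] op 0.623 ff 42.0 t 59.2
```

Emit:
move_arm(
  plan=[0,0,5,0,0,0,50,0,0,25,0,0,0,50,0,0,40,0,0,0,50,0,0,40,0,0,0,50,0,0,40,0,0,0,50,0,0,25,0,0,0,50,0,0,0,0,0,0,50,0,0,0,0,0,0,50],
)

```text
time: 60.05
eef_pos: [0.4231, -0.1598, 0.1558]
tcp_rot: [0.947, 0.32, 0.0, 0.0]
contact_force: [0.5, 0.1, -1.9]
opening: 0.625
finger_force: 42.3
```

```bash
python3 -c "
from h import *
tip()"
```

```text
tcp [ 423.1 -159.8  155.8] dispX 239.3 dispY -383.8 yaw 37.30 tilt [ 0.001 -0.   ] F [ 0.5  0.1 -1.9] op 0.625 ff 42.3 t 60.0
```

Emit:
move_arm(
  plan=[18.9,35.9,0,0,0,0,50,18.9,35.9,0,0,0,0,50,18.9,35.9,0,0,0,0,50,18.9,35.9,0,0,0,0,50,18.9,35.9,0,0,0,0,50,18.9,35.9,0,0,0,0,50,18.9,35.9,0,0,0,0,50,18.9,35.9,0,0,0,0,50,18.9,35.9,0,0,0,0,50,18.9,36.2,0,0,0,0,50,0,0,0,0,0,0,50,0,0,0,0,0,0,50],
)

```text
time: 61.25
eef_pos: [0.6107, 0.1997, 0.1524]
tcp_rot: [0.947, 0.32, -0.003, -0.0]
contact_force: [0.3, -0.7, -0.8]
opening: 0.626
finger_force: 42.3
```

Emit:
move_arm(
  plan=[0,0,-20,0,0,0,50,0,0,-15,0,0,0,50,0,0,-8,0,0,0,50,0,0,0,0,0,0,50,0,0,0,0,0,0,50,0,0,0,0,0,0,50],
)

```text
time: 61.85
eef_pos: [0.6129, 0.1993, 0.114]
tcp_rot: [0.948, 0.32, 0.001, 0.0]
contact_force: [0.7, 0.4, -0.6]
opening: 0.625
finger_force: 42.3
```

```bash
python3 -c "
from h import *
tip()"
```

```text
tcp [612.9 199.3 114. ] dispX 608.1 dispY -213.7 yaw 37.28 tilt [0.002 0.   ] F [ 0.7  0.4 -0.6] op 0.625 ff 42.3 t 61.9
```

Emit:
move_arm(
  plan=[-0.5,0,-6,0,0,0,50,0,0,-4,0,0,0,50,0,0,-3,0,0,0,50,0,0,-1,0,0,0,50,0,0,0,0,0,0,50,0,0,0,0,0,0,50],
)

```text
time: 62.45
eef_pos: [0.612, 0.1994, 0.099]
tcp_rot: [0.948, 0.32, 0.0, 0.0]
contact_force: [0.2, 1.2, -0.7]
opening: 0.628
finger_force: 42.3
```

Emit:
move_arm(
  plan=[0,0,-0.5,0,0,0,50,0,0,-0.5,0,0,0,50,0,0,0,0,0,0,50,0,0,0,0,0,0,50],
)

```text
time: 62.85
eef_pos: [0.6119, 0.1994, 0.0983]
tcp_rot: [0.948, 0.32, 0.0, 0.0]
contact_force: [-1.7, -0.2, 2.3]
opening: 0.63
finger_force: 42.5
```

```bash
python3 -c "
from h import *
tip()"
```

```text
tcp [611.9 199.4  98.3] dispX 607.3 dispY -213.0 yaw 37.29 tilt [ 0. -0.] F [-1.7 -0.2  2.3] op 0.630 ff 42.5 t 62.9
```

Emit:
move_arm(
  plan=[0,0,0.5,0,0,0,50,0,0,0,0,0,0,62,0,0,0,0,0,0,72,0,0,0,0,0,0,72,0,0,0,0,0,0,72,0,0,20,0,0,0,72,0,0,40,0,0,0,72,0,0,0,0,0,0,72],
  newtons=20,
)

```text
time: 63.65
eef_pos: [0.6157, 0.2001, 0.1652]
tcp_rot: [0.947, 0.32, 0.006, 0.001]
contact_force: [0.6, 0.6, 2.6]
opening: 0.842
finger_force: 0.0
```

Emit:
move_arm(
  plan=[-10.2,-38.7,0,0,0,0,80,-10.2,-38.7,0,0,0,0,80,-10.2,-38.7,0,0,0,0,80,-10.2,-38.7,0,0,0,0,80,-10.2,-38.7,0,0,0,0,80,-10.2,-38.7,0,0,0,0,80,-10.2,-38.7,0,0,0,0,80,-10.2,-38.7,0,0,0,0,80,-10.2,-38.7,0,0,0,0,80,-10.2,-38.7,0,0,0,0,80,0,0,0,0,0,0,80,0,0,0,0,0,0,80],
)

```text
time: 64.85
eef_pos: [0.5095, -0.1882, 0.1581]
tcp_rot: [0.948, 0.319, 0.0, -0.0]
contact_force: [0.2, 0.7, 0.1]
opening: 0.935
finger_force: 0.0
```

```bash
python3 - <<'E'
from h import *
tip()
s=grab('scene');t=grab('top')
a=np.radians(37.37); X=np.array([np.cos(a),np.sin(a)]);Y=np.array([-X[1],X[0]])
for n,c in(('scene',s),('top',t)):
    for q in conts(masks(c)['stand'],100):
        x,y,w,h=cv2.boundingRect(q)
        up=(n=='scene' and x>350) or (n=='top' and x<260)
        if y>100 and y<350: 
            r=rect(c,q,.1355 if up else .018); print(n,(x,y,w,h),r, np.round((r[:2]@X,r[:2]@Y),1) if up else '')
    for q in conts(masks(c)['pot'],100):
        x,y,w,h=cv2.boundingRect(q)
        if (n=='top' and 300<x<470 and 200<y<370) or (n=='scene' and 140<x<320 and 220<y<370): print(n,'pot',(x,y,w,h),cv2.contourArea(q),rect(c,q,.03))
E
```

```text
tcp [ 509.5 -188.2  158.1] dispX 290.7 dispY -458.8 yaw 37.17 tilt [0.    0.001] F [0.2 0.7 0.1] op 0.935 ff 0.0 t 64.8
scene (248, 230, 24, 16) [438.7 -55.2  55.7  54.   39.2] 
scene (370, 169, 22, 14) [619.4 189.9  52.   50.  152.8] [ 607.5 -225. ]
scene (365, 143, 20, 11) [547.3 285.8  50.   46.7  36.3] [ 608.4 -105.1]
scene pot (182, 287, 26, 33) 504.5 [ 467.5 -298.    88.9   48.8  141. ]
scene pot (236, 272, 22, 25) 350.5 [ 520.9 -194.4   69.2   45.8  132. ]
top (330, 283, 20, 20) [429.1 -54.4  51.2  50.8  90.3] 
top (190, 236, 22, 22) [5.351e+02 2.949e+02 5.240e+01 5.240e+01 5.000e-01] [604.3 -90.4]
top (231, 207, 22, 22) [608.4 197.9  52.8  52.5 135.9] [ 603.6 -212. ]
```

Emit:
move_arm(
  plan=[0,0,-40,0,0,0,80,0,0,-40,0,0,0,80,0,0,-40,0,0,0,80,0,0,-25,0,0,0,80,0,0,-15,0,0,0,80,0,0,-10,0,0,0,80,0,0,0,0,0,0,80,0,0,0,0,0,0,80],
)

```text
time: 65.75
eef_pos: [0.5109, -0.188, -0.0104]
tcp_rot: [0.947, 0.32, 0.001, 0.001]
contact_force: [-0.5, -0.2, 0.9]
opening: 0.935
finger_force: 0.0
```

Emit:
move_arm(
  plan=[0,0,0,0,0,0,60,0,0,0,0,0,0,52,0,0,0,0,0,0,48,0,0,0,0,0,0,45,0,0,0,0,0,0,45,0,0,0,0,0,0,45],
)

```text
time: 66.35
eef_pos: [0.5107, -0.1881, -0.0102]
tcp_rot: [0.948, 0.32, 0.001, 0.001]
contact_force: [-1.1, 1.5, 5.9]
opening: 0.574
finger_force: 21.5
```

```bash
python3 -c "
from h import *
tip()"
```

```text
tcp [ 510.7 -188.1  -10.2] dispX 291.7 dispY -459.5 yaw 37.29 tilt [ 0.002 -0.001] F [-1.1  1.5  5.9] op 0.574 ff 21.5 t 66.3
```

Emit:
move_arm(
  plan=[0,0,0,0,0,0,80,0,0,0,0,0,0,80,0,0,0,0,0,0,80,0,0,30,0,0,0,80,0,0,35,0,0,0,80,0,0,0,0,0,8.5,80,0,0,0,0,0,8.5,80,0,0,0,0,0,8.5,80,0,0,0,0,0,8.5,80,0,0,0,0,0,8.5,80,0,0,0,0,0,8.5,80,0,0,0,0,0,8.5,80],
)

```text
time: 67.55
eef_pos: [0.5095, -0.1875, 0.0529]
tcp_rot: [0.662, 0.75, -0.0, -0.0]
contact_force: [-0.4, 0.3, 0.4]
opening: 0.931
finger_force: 0.0
```

Emit:
move_arm(
  plan=[0,0,0,0,0,8.5,80,0,0,0,0,0,8.5,80,0,0,0,0,0,8.5,80,0,0,0,0,0,5,80,0,0,0,0,0,0,80,0,0,-30,0,0,0,80,0,0,-20,0,0,0,80,0,0,-15,0,0,0,80,0,0,0,0,0,0,80,0,0,0,0,0,0,80],
)

```text
time: 68.55
eef_pos: [0.5099, -0.1877, -0.0115]
tcp_rot: [0.444, 0.896, 0.0, -0.0]
contact_force: [-0.0, -0.7, -0.1]
opening: 0.94
finger_force: 0.0
```

Emit:
move_arm(
  plan=[0,0,0,0,0,0,60,0,0,0,0,0,0,52,0,0,0,0,0,0,48,0,0,0,0,0,0,45,0,0,0,0,0,0,45,0,0,0,0,0,0,45],
  newtons=45,
)

```text
time: 69.15
eef_pos: [0.5109, -0.1883, -0.0101]
tcp_rot: [0.444, 0.896, -0.0, 0.001]
contact_force: [-0.8, 0.7, 6.1]
opening: 0.564
finger_force: 46.7
```

```bash
python3 -c "
from h import *
tip()"
```

```text
tcp [ 510.9 -188.3  -10.1] dispX 291.7 dispY -459.7 yaw 127.29 tilt [ 0.002 -0.001] F [-0.8  0.7  6.1] op 0.564 ff 46.7 t 69.2
```

Emit:
move_arm(
  plan=[0,0,5,0,0,0,45,0,0,25,0,0,0,45,0,0,35,0,0,0,45,0,0,35,0,0,0,45,0,0,35,0,0,0,45,0,0,35,0,0,0,45,0,0,0,0,0,0,45,0,0,0,0,0,0,45],
)

```text
time: 69.95
eef_pos: [0.5098, -0.1876, 0.1589]
tcp_rot: [0.444, 0.896, -0.0, 0.001]
contact_force: [0.0, -0.3, -2.3]
opening: 0.563
finger_force: 46.8
```

Emit:
move_arm(
  plan=[10.1,38.8,0,0,0,0,45,10.1,38.8,0,0,0,0,45,10.1,38.8,0,0,0,0,45,10.1,38.8,0,0,0,0,45,10.1,38.8,0,0,0,0,45,10.1,38.8,0,0,0,0,45,10.1,38.8,0,0,0,0,45,10.1,38.8,0,0,0,0,45,10.1,38.8,0,0,0,0,45,10.1,38.5,0,0,0,0,45,0,0,0,0,0,0,45,0,0,0,0,0,0,45],
)

```text
time: 71.15
eef_pos: [0.6091, 0.2005, 0.1552]
tcp_rot: [0.443, 0.896, -0.002, -0.002]
contact_force: [0.1, -0.7, -1.1]
opening: 0.565
finger_force: 47.0
```

```bash
python3 -c "
from h import *
tip()"
```

```text
tcp [609.1 200.5 155.2] dispX 605.8 dispY -210.3 yaw 127.40 tilt [-0.005 -0.001] F [ 0.1 -0.7 -1.1] op 0.565 ff 47.0 t 71.2
```

Emit:
move_arm(
  plan=[1,-0.8,-12,0,0,0,45,0,0,-8,0,0,0,45,0,0,0,0,0,0,45,0,0,0,0,0,0,45,0,0,0,0,0,0,45],
)

```text
time: 71.65
eef_pos: [0.6121, 0.1988, 0.1387]
tcp_rot: [0.444, 0.896, 0.0, 0.0]
contact_force: [-0.9, 0.0, -0.6]
opening: 0.563
finger_force: 47.0
```

```bash
python3 -c "
from h import *
tip()"
```

```text
tcp [612.1 198.8 138.7] dispX 607.1 dispY -213.5 yaw 127.25 tilt [0.001 0.   ] F [-0.9  0.  -0.6] op 0.563 ff 47.0 t 71.7
```

Emit:
move_arm(
  plan=[-0.2,0.4,-6,0,0,0,45,0,0,-4,0,0,0,45,0,0,-2.5,0,0,0,45,0,0,-1,0,0,0,45,0,0,0,0,0,0,45,0,0,0,0,0,0,45],
)

```text
time: 72.25
eef_pos: [0.6117, 0.1998, 0.125]
tcp_rot: [0.444, 0.896, 0.0, 0.0]
contact_force: [0.2, -0.4, -1.0]
opening: 0.564
finger_force: 47.1
```

Emit:
move_arm(
  plan=[0,0,-0.5,0,0,0,45,0,0,-0.5,0,0,0,45,0,0,0,0,0,0,45,0,0,0,0,0,0,45],
)

```text
time: 72.65
eef_pos: [0.6117, 0.1997, 0.1242]
tcp_rot: [0.444, 0.896, 0.0, 0.0]
contact_force: [-0.8, -0.5, 0.7]
opening: 0.568
finger_force: 47.1
```

```bash
python3 -c "
from h import *
tip()"
```

```text
tcp [611.7 199.7 124.2] dispX 607.4 dispY -212.6 yaw 127.29 tilt [0. 0.] F [-0.8 -0.5  0.7] op 0.568 ff 47.1 t 72.7
```

Emit:
move_arm(
  plan=[0,0,-0.5,0,0,0,45,0,0,0,0,0,0,45,0,0,0,0,0,0,54,0,0,0,0,0,0,62,0,0,0,0,0,0,70,0,0,0,0,0,0,74,0,0,0,0,0,0,74,0,0,20,0,0,0,74,0,0,35,0,0,0,74,0,0,10,0,0,0,74,0,0,0,0,0,0,74],
  newtons=20,
)

```text
time: 73.75
eef_pos: [0.6131, 0.1999, 0.191]
tcp_rot: [0.444, 0.896, 0.002, 0.002]
contact_force: [0.4, -1.0, 0.4]
opening: 0.865
finger_force: 0.0
```

Emit:
move_arm(
  plan=[-13,-45,0,0,0,0,80,-13,-45,0,0,0,0,80,-13,-45,0,0,0,0,80,-13,-45,0,0,0,0,80,-13,-45,0,0,0,0,80,-13,-45,0,0,0,0,80,-13,-45,0,0,0,0,80,-13,-45,0,0,0,0,80,-13,-45,0,0,0,0,80,-13,-45,0,0,0,0,80,-17,-49,0,0,0,0,80,0,0,0,0,0,0,80],
)

```text
time: 74.95
eef_pos: [0.4625, -0.3019, 0.1864]
tcp_rot: [0.447, 0.895, -0.001, -0.001]
contact_force: [-0.0, 1.1, 0.1]
opening: 0.94
finger_force: 0.0
```

```bash
python3 - <<'E'
from h import *
tip()
s=grab('scene');t=grab('top')
for n,c in(('scene',s),('top',t)):
    for q in conts(masks(c)['grey'],80)+conts(masks(c)['pot'],80):
        x,y,w,h=cv2.boundingRect(q)
        if (n=='top' and 170<x<470 and 190<y<370) or (n=='scene' and 140<x<420 and 120<y<370): print(n,'pot',(x,y,w,h),cv2.contourArea(q),rect(c,q,.03))
E
```

```text
tcp [ 462.5 -301.9  186.4] dispX 184.3 dispY -520.7 yaw 126.91 tilt [-0.003  0.   ] F [-0.   1.1  0.1] op 0.940 ff 0.0 t 75.0
scene pot (182, 290, 24, 17) 211.0 [ 458.7 -291.3   47.8   41.3   56.4]
scene pot (372, 157, 20, 13) 141.5 [528.6 376.9  57.3  56.2  43.9]
scene pot (182, 287, 26, 33) 511.0 [ 467.8 -298.1   88.3   48.9  141.5]
scene pot (354, 193, 55, 21) 485.0 [617.6 221.3 143.4  81.8  36.1]
scene pot (348, 150, 14, 17) 188.0 [451.5 353.5  83.6  37.1 122.7]
scene pot (371, 149, 25, 30) 432.0 [528.6 380.9 154.5  66.1 113.6]
top pot (423, 273, 17, 16) 107.5 [ 467.1 -294.5   48.7   32.2  144. ]
top pot (229, 205, 17, 21) 226.5 [636.7 227.2  56.   43.9   1.9]
top pot (422, 272, 19, 18) 149.5 [ 466.9 -297.2   51.9   35.2  134.6]
top pot (198, 266, 13, 14) 97.5 [479.  310.9  37.2  22.7  35.7]
top pot (172, 236, 15, 13) 107.5 [562.8 382.7  34.6  32.5 128.9]
top pot (227, 204, 23, 22) 352.0 [638.2 224.5  60.9  58.6  90.5]
```

Emit:
move_arm(
  plan=[2,2.5,-40,0,0,0.5,80,0,0,-40,0,0,0,80,0,0,-40,0,0,0,80,0,0,-40,0,0,0,80,0,0,-20,0,0,0,80,0,0,-12,0,0,0,80,0,0,-4,0,0,0,80,0,0,0,0,0,0,80,0,0,0,0,0,0,80],
)

```text
time: 75.95
eef_pos: [0.4683, -0.2956, -0.0062]
tcp_rot: [0.44, 0.898, -0.0, 0.001]
contact_force: [0.0, -0.7, 0.0]
opening: 0.934
finger_force: 0.0
```

Emit:
move_arm(
  plan=[0,0,0,0,0,0,60,0,0,0,0,0,0,52,0,0,0,0,0,0,48,0,0,0,0,0,0,45,0,0,0,0,0,0,45,0,0,0,0,0,0,45],
)

```text
time: 76.55
eef_pos: [0.4679, -0.2958, -0.0063]
tcp_rot: [0.44, 0.898, -0.0, 0.001]
contact_force: [-1.2, 0.7, 5.4]
opening: 0.578
finger_force: 21.4
```

```bash
python3 -c "
from h import *
tip()"
```

```text
tcp [ 467.9 -295.8   -6.3] dispX 192.3 dispY -519.1 yaw 127.79 tilt [ 0.001 -0.001] F [-1.2  0.7  5.4] op 0.578 ff 21.4 t 76.5
```

Emit:
move_arm(
  plan=[0,0,0,0,0,0,80,0,0,0,0,0,0,80,0,0,0,0,0,0,80,0,0,30,0,0,0,80,0,0,35,0,0,0,80,0,0,0,0,0,-8.5,80,0,0,0,0,0,-8.5,80,0,0,0,0,0,-8.5,80,0,0,0,0,0,-8.5,80,0,0,0,0,0,-8.5,80,0,0,0,0,0,-8.5,80,0,0,0,0,0,-8.5,80],
)

```text
time: 77.75
eef_pos: [0.4669, -0.2948, 0.0569]
tcp_rot: [0.829, 0.559, -0.0, -0.0]
contact_force: [-0.6, -0.5, -0.3]
opening: 0.939
finger_force: 0.0
```

Emit:
move_arm(
  plan=[0,0,0,0,0,-8.5,80,0,0,0,0,0,-8.5,80,0,0,0,0,0,-8.5,80,0,0,0,0,0,-5.4,80,0,0,0,0,0,0,80,0,0,-30,0,0,0,80,0,0,-20,0,0,0,80,0,0,-18,0,0,0,80,0,0,0,0,0,0,80,0,0,0,0,0,0,80],
)

```text
time: 78.75
eef_pos: [0.467, -0.2949, -0.0108]
tcp_rot: [0.947, 0.321, -0.0, -0.0]
contact_force: [-0.4, -0.0, 0.6]
opening: 0.936
finger_force: 0.0
```

Emit:
move_arm(
  plan=[0,0,0,0,0,0,60,0,0,0,0,0,0,52,0,0,0,0,0,0,48,0,0,0,0,0,0,45,0,0,0,0,0,0,45,0,0,0,0,0,0,45],
  newtons=45,
)

```text
time: 79.35
eef_pos: [0.4681, -0.2958, -0.0091]
tcp_rot: [0.947, 0.321, 0.001, 0.001]
contact_force: [-0.2, 0.5, 6.0]
opening: 0.569
finger_force: 45.9
```

```bash
python3 -c "
from h import *
tip()"
```

```text
tcp [ 468.1 -295.8   -9.1] dispX 192.4 dispY -519.2 yaw 37.40 tilt [ 0.002 -0.002] F [-0.2  0.5  6. ] op 0.569 ff 45.9 t 79.3
```

Emit:
move_arm(
  plan=[0,0,5,0,0,0,45,0,0,25,0,0,0,45,0,0,35,0,0,0,45,0,0,35,0,0,0,45,0,0,35,0,0,0,45,0,0,35,0,0,0,45,0,0,10,0,0,0,45,0,0,0,0,0,0,45,0,0,0,0,0,0,45],
)

```text
time: 80.25
eef_pos: [0.4662, -0.2942, 0.1671]
tcp_rot: [0.947, 0.321, -0.001, -0.002]
contact_force: [-0.1, 0.9, -2.6]
opening: 0.568
finger_force: 47.0
```

```bash
python3 -c "
from h import *
tip()"
```

```text
tcp [ 466.2 -294.2  167.1] dispX 191.9 dispY -516.7 yaw 37.39 tilt [-0.003  0.002] F [-0.1  0.9 -2.6] op 0.568 ff 47.0 t 80.2
```

Emit:
move_arm(
  plan=[5.1,42,0,0,0,0,45,5.1,42,0,0,0,0,45,5.1,42,0,0,0,0,45,5.1,42,0,0,0,0,45,5.1,42,0,0,0,0,45,5.1,42,0,0,0,0,45,5.1,42,0,0,0,0,45,5.1,42,0,0,0,0,45,5.1,42,0,0,0,0,45,5.1,42,0,0,0,0,45,5.1,42,0,0,0,0,45,5.1,42,0,0,0,0,45],
)

```text
time: 81.45
eef_pos: [0.5266, 0.2103, 0.1659]
tcp_rot: [0.947, 0.321, -0.003, -0.0]
contact_force: [1.0, -0.2, -1.2]
opening: 0.572
finger_force: 47.0
```

Emit:
move_arm(
  plan=[5.1,42,0,0,0,0,45,5.4,44,0,0,0,0,45,0,0,-12,0,0,0,45,0,0,-12,0,0,0,45,0,0,0,0,0,0,45,0,0,0,0,0,0,45,0,0,0,0,0,0,45],
)

```text
time: 82.15
eef_pos: [0.5392, 0.2939, 0.1454]
tcp_rot: [0.947, 0.32, -0.0, 0.0]
contact_force: [0.3, -0.4, -1.3]
opening: 0.573
finger_force: 47.1
```

```bash
python3 -c "
from h import *
tip()"
```

```text
tcp [539.2 293.9 145.4] dispX 606.8 dispY -93.7 yaw 37.30 tilt [-0. -0.] F [ 0.3 -0.4 -1.3] op 0.573 ff 47.1 t 82.2
```

Emit:
move_arm(
  plan=[-1.2,2.5,-8,0,0,0,45,0,0,-6,0,0,0,45,0,0,-3,0,0,0,45,0,0,-2,0,0,0,45,0,0,0,0,0,0,45,0,0,0,0,0,0,45],
)

```text
time: 82.75
eef_pos: [0.5378, 0.2975, 0.1265]
tcp_rot: [0.947, 0.321, 0.0, 0.0]
contact_force: [0.6, 0.3, -1.1]
opening: 0.573
finger_force: 47.1
```

Emit:
move_arm(
  plan=[0,0,-0.5,0,0,0,45,0,0,-0.5,0,0,0,45,0,0,0,0,0,0,45,0,0,0,0,0,0,45],
)

```text
time: 83.15
eef_pos: [0.5377, 0.2975, 0.1255]
tcp_rot: [0.947, 0.321, 0.0, 0.0]
contact_force: [-0.5, 0.0, -1.3]
opening: 0.572
finger_force: 47.1
```

```bash
python3 -c "
from h import *
tip()"
```

```text
tcp [537.7 297.5 125.5] dispX 607.9 dispY -90.0 yaw 37.39 tilt [0. 0.] F [-0.5  0.  -1.3] op 0.572 ff 47.1 t 83.2
```

Nudge -1 in Y and lower to contact.

Emit:
move_arm(
  plan=[0.3,-1,-0.3,0,0,0,45,0,0,-0.3,0,0,0,45,0,0,0,0,0,0,45,0,0,0,0,0,0,45],
)

```text
time: 83.55
eef_pos: [0.5381, 0.2963, 0.125]
tcp_rot: [0.947, 0.321, 0.0, 0.0]
contact_force: [-1.2, -0.7, 0.5]
opening: 0.57
finger_force: 47.2
```

Emit:
move_arm(
  plan=[0,0,-0.5,0,0,0,45,0,0,-0.4,0,0,0,45,0,0,0,0,0,0,45,0,0,0,0,0,0,45],
)

```text
time: 83.95
eef_pos: [0.5382, 0.2964, 0.1249]
tcp_rot: [0.947, 0.321, 0.0, 0.0]
contact_force: [-3.2, -2.9, 5.8]
opening: 0.571
finger_force: 47.6
```

```bash
python3 -c "
from h import *
tip()"
```

```text
tcp [538.2 296.4 124.9] dispX 607.6 dispY -91.1 yaw 37.40 tilt [ 0. -0.] F [-3.2 -2.9  5.8] op 0.571 ff 47.6 t 84.0
```

Emit:
move_arm(
  plan=[0,0,0.6,0,0,0,45,0,0,0,0,0,0,45,0,0,0,0,0,0,54,0,0,0,0,0,0,62,0,0,0,0,0,0,70,0,0,0,0,0,0,74,0,0,0,0,0,0,74,0,0,20,0,0,0,74,0,0,35,0,0,0,74,0,0,20,0,0,0,74,0,0,0,0,0,0,74],
)

```text
time: 85.05
eef_pos: [0.5403, 0.2973, 0.204]
tcp_rot: [0.947, 0.321, 0.004, -0.0]
contact_force: [-0.9, 0.1, 0.0]
opening: 0.864
finger_force: 0.0
```

Emit:
move_arm(
  plan=[-5,-45,0,0,0,0,74,-5,-45,0,0,0,0,74,-5,-45,0,0,0,0,74,-5,-45,0,0,0,0,74,-5,-45,0,0,0,0,74,-5,-45,0,0,0,0,74,-5,-45,0,0,0,0,74,-5,-45,0,0,0,0,74,-5,-45,0,0,0,0,74,0,0,0,0,0,0,74],
)

```text
time: 86.05
eef_pos: [0.4918, -0.1128, 0.1979]
tcp_rot: [0.948, 0.317, -0.001, -0.0]
contact_force: [-0.1, 0.1, -0.3]
opening: 0.867
finger_force: 0.0
```

```bash
python3 - <<'E'
from h import *
tip()
s=grab('scene');t=grab('top')
i=cv2.resize(s['color'][110:240,335:455,::-1],None,fx=4.2,fy=4.2,interpolation=cv2.INTER_CUBIC)[:546]
j=cv2.resize(t['color'][160:290,155:225+45,::-1],None,fx=2.5,fy=2.5,interpolation=cv2.INTER_CUBIC)
j=cv2.copyMakeBorder(j,0,546-j.shape[0],0,0,cv2.BORDER_CONSTANT)
k=np.hstack([i,j]);print(k.shape);cv2.imwrite('pics/fin.png',k[:,:800])
E
```

```text
tcp [ 491.8 -112.8  197.9] dispX 322.4 dispY -388.1 yaw 37.02 tilt [-0.002 -0.001] F [-0.1  0.1 -0.3] op 0.867 ff 0.0 t 86.0
(546, 792, 3)
```

View pics/fin.png

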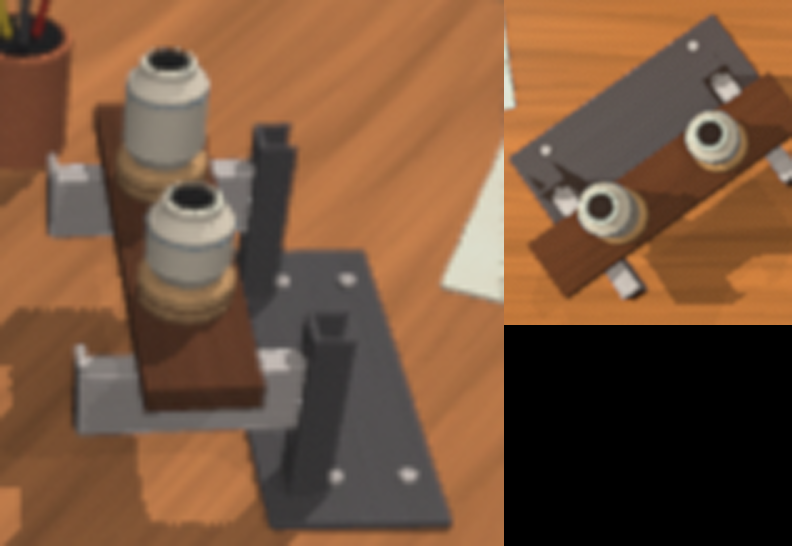

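The picture shows both pots upright on their stands on the level board, well inside its edges, with the brackets seated. Handing in.

```bash
python3 -c "
from h import *
print(order.sign_off())"
```

```text
the job is handed in; nothing more can be done
None
```

The job is handed in: both brackets are hooked in and pressed home, the board lies level across them, and the two white pots stand upright, each centred on its own wooden stand on the ledge; the judge returned no verdict.

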